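# Stage conveyor rollers and their nuts for inspection

### The arm

A 6-joint arm with a two-finger parallel gripper is mounted at the origin on a cart in front of the work surface, level with it; the furniture and walls round the work are solid. World frame = base frame: x ahead of the robot, y to its left, z up, the work surface at z = 0. Lengths are in mm, angles in degrees, forces in N, time in s.
With the tool pointing down it reaches from about 350 to 850 mm from the base axis. Payload 8.1 kg.
Tool frame: the origin (TCP) lies midway between the tips of the shut fingers; the grasp point (between the pads) lies 19 mm behind it; z points along the fingers, y is the line along which they close (so a half turn about z gives the same grasp; the last joint's range is limited). The gripper opens to 85 mm and grips with 20 to 120 N. Pads are 22 mm wide; open, the fingers measure 114 mm over their backs; the gripper's body (76 mm by 85 mm) begins 54 mm behind the grasp point. The pads swing forward as they close: fully open they stand 13 mm farther back than shut.
Start: joints at [68.102, 7.471, 85.268, -0, 87.261, -4.893], TCP at [175.455, 573.778, 231.292] pointing down, gripper open.
Joint ranges: [-169.43, 169.43], [-51.17, 129.36], [1.28, 143.12], [-76.62, 256.62], [0, 156.53], [-152.29, 152.29]. Speed limits (degrees/s): [136.94, 136.94, 159.86, 180, 180, 180].

### API

Orientations are given as [roll, pitch, yaw] about the fixed x, y, z axes, in that order (R = Rz(yaw) Ry(pitch) Rx(roll)).
In Python, from bench import r gives the robot as it stands. The module is installed in compiled form; this text tells all that it offers.
- The arm moves only by the tool jog_arm, never from a script. Its argument "rows" is a list of rows, each a list of 2 entries, a list of its own where there are three numbers: the shift along the tool's x, y, z in mm, then the turn, a rotation vector about the tool's x, y, z in rad. A call has 1 to 10 rows; each row is the pose to reach, as a shift and turn from the pose commanded when the call began, along the tool's axes at that moment; what a row does not reach only later rows make up. A row lasts 1/10 s, in which the tool goes at most 50 mm and 8.59 degrees, less where a joint would pass 70% of its speed; a pose out of reach is approached as far as the arm can. A call with a gripper value outside its range is refused whole. "grip" is the finger opening in mm, from 0 to 85.4, set as the call begins (left out, the last holds). The fingers move at their own pace and stop on an object; "force" is the grip in N (left out, the last holds). Time passes only in rows, so rows that repeat a pose let the fingers close. It gives the time, the measured TCP pose, the force, the opening and the grip force at its end, in the units of the state.
- r.sense(): the state, without advancing time (a new reading comes with each control period).
- r.snapshot(name): name is "scene" or "top"; returns (picture, depth): 400x640x3 uint8, blue, green, red; 400x640 float32, mm along the optical axis (not along the pixel's ray), 0 where there is no reading.
- r.camera_params(name): a dict with "fx", "fy", "cx", "cy" (pixels), "pose" (4x4, takes a point from camera to world coordinates). Camera axes: x right, y down, z forward; pixel columns grow to the right and rows downward; lengths in mm; the calibration is good to about 2 mm. A picture is of the moment at which its call begins. camera_params takes no time and is no camera call.
- r.hand_in(): hands the job in; it is judged then, once.
The state is a dict: "time": time; "joint_pos": joint angles; "qd": joint speeds; "joint_efforts": joint torques, N m; "tool_pos": TCP position; "tcp_rot": TCP orientation; "ft_force": force on the tool from outside, world axes, zero at the start; "wrist_torque": the same for the moment, N m; "finger_gap": finger opening in mm; "grip_force": force on a finger pad.
Only numpy, scipy, OpenCV 4.12 (cv2) and the standard library are available. Lean on these libraries where they do the work, as an engineer would, in place of code of your own. Each camera call takes 0.05 s, during which the arm holds its last target. There are 200 camera calls.

### The job

Set out the conveyor overhaul parts for inspection. Roll every roller along the frame with the flat of the hand, never lifting it, until they lie in a closed row against the tall stop; and pour the nuts from the cup into the tray, stand the empty cup upright back on the bench beside the tray, and spread the nuts into one even layer on the tray floor so that every nut has a clear gap of at least one centimetre to its neighbours. Leave the spanner, tape and pliers where they are; a roller that gets knocked away must be rolled back.

Things in the scene. Friction and masses are not known exactly. Their poses are not given: they have to be found in the camera images.
- rack: Fixed grey frame with a flat base plate 16 mm thick, on which the rollers lie. Origin on the bench under the middle of the stop's face; y points out through the stop (about world +y). Stop: 61 mm above the bench, 150 wide, black buffer, face at y=0. Guide rails 30 mm above the bench, 8 thick, inner faces at x=-67 and +67 mm, run to y=-370 mm, where a 30 mm high bar closes the near end. 
- roller_1: Steel conveyor roller, cylinder 50 mm in diameter, 120 mm long, black end caps, 0.35 to 0.65 kg, lying on the frame's base plate, axis across it, free to roll between the rails. Origin at its middle, 41 mm above the bench; its x axis is the roller's axis (y and z turn as it rolls). Two or three rollers are present (None: absent).
- roller_2: Steel conveyor roller, cylinder 50 mm in diameter, 120 mm long, black end caps, 0.35 to 0.65 kg, lying on the frame's base plate, axis across it, free to roll between the rails. Origin at its middle, 41 mm above the bench; its x axis is the roller's axis (y and z turn as it rolls). Two or three rollers are present (None: absent).
- roller_3: Steel conveyor roller, cylinder 50 mm in diameter, 120 mm long, black end caps, 0.35 to 0.65 kg, lying on the frame's base plate, axis across it, free to roll between the rails. Origin at its middle, 41 mm above the bench; its x axis is the roller's axis (y and z turn as it rolls). Two or three rollers are present (None: absent).
- tray: Fixed shallow sheet-metal tray, 150 mm (its x) by 180 mm (its y) outside, walls 2 mm thick and 24 mm high with a 2 mm radius rim bead, floor 2 mm thick. Origin under the middle of its floor, on the bench. (A lamp bar hangs over the back of the bench, x 0.60 to 0.69 m, underside 0.52 m up, and a clamp block stands at the right, y below -0.65 m: keep the wrist clear.)
- cup: Loose dark steel cup, open at the top, round, 75 mm high, 60 mm across at the foot and 64 mm at the rim, wall 3 mm, base 4 mm, 0.12 to 0.2 kg empty; holds the nuts at the start. Origin at the centre of its underside, z up along its axis. It may stand on either side of the tray, about 180 mm from the tray's middle.
- cup_rim (a point): Centre of the cup's mouth, 75 mm above the cup's origin.
- nut_1: Steel M16 hexagon nut, 24 mm across flats, 28 mm across corners, 13 mm thick, 40 g, lightly oiled (friction about 0.25: leaves the cup only when that is tipped about 110 degrees or more). Origin at its centre, z along its bore, x towards the middle of a flat. Seven or eight are present, in the cup at the start (None: absent).
- nut_2: Steel M16 hexagon nut, 24 mm across flats, 28 mm across corners, 13 mm thick, 40 g, lightly oiled (friction about 0.25: leaves the cup only when that is tipped about 110 degrees or more). Origin at its centre, z along its bore, x towards the middle of a flat. Seven or eight are present, in the cup at the start (None: absent).
- nut_3: Steel M16 hexagon nut, 24 mm across flats, 28 mm across corners, 13 mm thick, 40 g, lightly oiled (friction about 0.25: leaves the cup only when that is tipped about 110 degrees or more). Origin at its centre, z along its bore, x towards the middle of a flat. Seven or eight are present, in the cup at the start (None: absent).
- nut_4: Steel M16 hexagon nut, 24 mm across flats, 28 mm across corners, 13 mm thick, 40 g, lightly oiled (friction about 0.25: leaves the cup only when that is tipped about 110 degrees or more). Origin at its centre, z along its bore, x towards the middle of a flat. Seven or eight are present, in the cup at the start (None: absent).
- nut_5: Steel M16 hexagon nut, 24 mm across flats, 28 mm across corners, 13 mm thick, 40 g, lightly oiled (friction about 0.25: leaves the cup only when that is tipped about 110 degrees or more). Origin at its centre, z along its bore, x towards the middle of a flat. Seven or eight are present, in the cup at the start (None: absent).
- nut_6: Steel M16 hexagon nut, 24 mm across flats, 28 mm across corners, 13 mm thick, 40 g, lightly oiled (friction about 0.25: leaves the cup only when that is tipped about 110 degrees or more). Origin at its centre, z along its bore, x towards the middle of a flat. Seven or eight are present, in the cup at the start (None: absent).
- nut_7: Steel M16 hexagon nut, 24 mm across flats, 28 mm across corners, 13 mm thick, 40 g, lightly oiled (friction about 0.25: leaves the cup only when that is tipped about 110 degrees or more). Origin at its centre, z along its bore, x towards the middle of a flat. Seven or eight are present, in the cup at the start (None: absent).
- nut_8: Steel M16 hexagon nut, 24 mm across flats, 28 mm across corners, 13 mm thick, 40 g, lightly oiled (friction about 0.25: leaves the cup only when that is tipped about 110 degrees or more). Origin at its centre, z along its bore, x towards the middle of a flat. Seven or eight are present, in the cup at the start (None: absent).
- spanner: Bystander: spanner lying on the bench behind the tray, 178 mm long; origin at the middle of its underside.
- tape_roll: Bystander: roll of masking tape lying flat behind the work, 90 mm wide, 30 mm high; origin at its underside's centre.
- pliers: Bystander: pliers lying behind the frame, 193 mm long; origin at the middle of the underside.
Not all that is in view belongs to the job. What is shaped like the cup but orange is not meant.

How it is judged (in metres and radians):
On the way:
1. the cup, held in the fingers, is tipped mouth down (more than 90 degrees) with its mouth over the tray (angle between cup's own z axis and vertical above 1.6 rad and contact force between the fingers and cup above 0.5 N and x of cup_rim in the frame of tray between -0.08 and 0.08 m and y of cup_rim in the frame of tray between -0.095 and 0.095 m), for 0.2 s.
At the end, for the whole second after the job is handed in: Rollers at rest in a closed row on the frame: first within 6 mm of the stop, gaps under 7 mm. Nuts at rest on the tray floor, none on another (centres under 17 mm high, over 38 mm apart). Cup upright (0.1 rad), at rest on the bench, outside tray and frame, on the tray's side of the frame (y of each of roller_1, roller_2, roller_3 in the frame of rack above -0.135 m and height (world z) of each of roller_1, roller_2, roller_3 below 0.046 m and linear speed of each of roller_1, roller_2, roller_3, nut_1, nut_2, nut_3, nut_4, nut_5, nut_6, nut_7, nut_8, cup below 0.02 m/s and (y of roller_1 in the frame of rack above -0.031 m or horizontal distance between roller_1 and roller_2 below 0.057 m or horizontal distance between roller_1 and roller_3 below 0.057 m) and (y of roller_2 in the frame of rack above -0.031 m or horizontal distance between roller_2 and roller_1 below 0.057 m or horizontal distance between roller_2 and roller_3 below 0.057 m) and (y of roller_3 in the frame of rack above -0.031 m or horizontal distance between roller_3 and roller_1 below 0.057 m or horizontal distance between roller_3 and roller_2 below 0.057 m) and y of any of roller_1, roller_2, roller_3 in the frame of rack above -0.031 m and x of nut_1 in the frame of tray between -0.073 and 0.073 m and y of nut_1 in the frame of tray between -0.088 and 0.088 m and z of each of nut_1, nut_2, nut_3, nut_4, nut_5, nut_6, nut_7, nut_8 in the frame of tray below 0.017 m and x of nut_2 in the frame of tray between -0.073 and 0.073 m and y of nut_2 in the frame of tray between -0.088 and 0.088 m and x of nut_3 in the frame of tray between -0.073 and 0.073 m and y of nut_3 in the frame of tray between -0.088 and 0.088 m and x of nut_4 in the frame of tray between -0.073 and 0.073 m and y of nut_4 in the frame of tray between -0.088 and 0.088 m and x of nut_5 in the frame of tray between -0.073 and 0.073 m and y of nut_5 in the frame of tray between -0.088 and 0.088 m and x of nut_6 in the frame of tray between -0.073 and 0.073 m and y of nut_6 in the frame of tray between -0.088 and 0.088 m and x of nut_7 in the frame of tray between -0.073 and 0.073 m and y of nut_7 in the frame of tray between -0.088 and 0.088 m and x of nut_8 in the frame of tray between -0.073 and 0.073 m and y of nut_8 in the frame of tray between -0.088 and 0.088 m and horizontal distance between nut_1 and nut_2 above 0.038 m and horizontal distance between each of nut_1, nut_2 and nut_3 above 0.038 m and horizontal distance between each of nut_1, nut_2, nut_3 and nut_4 above 0.038 m and horizontal distance between each of nut_1, nut_2, nut_3, nut_4 and nut_5 above 0.038 m and horizontal distance between each of nut_1, nut_2, nut_3, nut_4, nut_5 and nut_6 above 0.038 m and horizontal distance between each of nut_1, nut_2, nut_3, nut_4, nut_5, nut_6 and nut_7 above 0.038 m and horizontal distance between each of nut_1, nut_2, nut_3, nut_4, nut_5, nut_6, nut_7 and nut_8 above 0.038 m and angle between cup's own z axis and vertical below 0.1 rad and height (world z) of cup between -0.004 and 0.004 m and y of cup in the frame of rack below -0.4 m and (x of cup in the frame of tray above 0.1 m or x of cup in the frame of tray below -0.1 m or y of cup in the frame of tray above 0.115 m or y of cup in the frame of tray below -0.115 m)); the robot touches nothing.
It fails at once if a roller is lifted off the frame's base plate (25 mm or more) (height (world z) of any of roller_1, roller_2, roller_3 above 0.066 m).
It fails at once if a bystander (spanner, tape roll, pliers) is moved more than 30 mm (distance of any of spanner, tape_roll, pliers from where it was at the start of the episode above 0.03 m).
Of roller_1, roller_2, roller_3 only 2 to 3 are there at a start; the rules pass over those that are not, and their reading is None.
Of nut_7, nut_8 only 1 to 2 are there at a start; the rules pass over those that are not, and their reading is None.
At some moment in a run one of roller_1, roller_2, roller_3 may be knocked a few centimetres aside while the robot is not near it.
It also fails if it takes over 210 s, if anything falls off the work surface, if the arm or the gripper's body presses on something with over 40 N, if the wrist force passes 120 N, or if a joint passes its speed limit or range.

## Working session

There is one attempt and no reset: what is moved stays moved. The work goes in short steps, Python scripts to look and compute and a tool call to move; the robot and the scene stay as the last step left them, time stands still between calls to the robot, and variables do not carry over. Pictures are saved under pics/ and viewed, at most 14 in all, crops included, and the job is handed in when it is done.

Besides the shell and the picture viewer there is one more tool, called after "Call:" as name([rows], argument=value, ...), one row to a line, values as JSON. jog_arm: Moves the arm, as the interface text tells. Its arguments: {"type":"object","properties":{"rows":{"type":"array"},"grip":{"type":"number"},"force":{"type":"number"}},"required":["rows"]}

```bash
mkdir -p pics; cat > h.py <<'E'
import numpy as np, cv2
from bench import r
def shot(cam,save=None):
    im,d=r.snapshot(cam)
    if save: cv2.imwrite('pics/'+save+'.png',im)
    return im,d
def cloud(cam,d):
    p=r.camera_params(cam); v,u=np.mgrid[0:400,0:640]
    P=np.stack([(u-p['cx'])/p['fx']*d,(v-p['cy'])/p['fy']*d,d,np.ones_like(d)],-1)
    W=(P@np.array(p['pose']).T)[...,:3]; W[d==0]=np.nan
    return W
def topo(W,x0,x1,y0,y1):
    pass
E
python3 - <<'E'
from h import *
for c in ('scene','top'):
    im,d=shot(c,c+'0'); W=cloud(c,d); np.save(c+'0.npy',W)
    p=r.camera_params(c); print(c,p['fx'],np.round(p['pose'],3).tolist())
print(r.sense())
E
```

```text
scene 388.6772164031941 [[0.524, -0.636, 0.566, -29.444], [-0.851, -0.396, 0.344, -411.774], [0.005, -0.662, -0.749, 897.099], [0.0, 0.0, 0.0, 1.0]]
top 492.3077457184368 [[0.001, -0.994, 0.111, 425.024], [-1.0, 0.0, 0.011, -28.788], [-0.011, -0.111, -0.994, 1473.548], [0.0, 0.0, 0.0, 1.0]]
{'time': 0.1, 'joint_pos': array([ 6.81025803e+01,  7.51101411e+00,  8.53224476e+01, -2.42333297e-04,
        8.72638872e+01, -4.89361860e+00]), 'qd': array([-0.06049313, -0.11767359, -0.22619386,  0.0330594 , -0.05245124,
       -0.09494275]), 'joint_efforts': array([ 1.30282857e-03, -5.70950139e+01, -5.01944518e+01, -1.23258396e-04,
        8.02622846e-03, -5.76981483e-05]), 'tool_pos': array([175.25827432, 573.30654917, 230.35259953]), 'tcp_rot': array([-1.79902985e+02, -8.06328609e-03,  1.62996204e+02]), 'ft_force': array([-0.16292196, -0.45214236, -0.05784793]), 'wrist_torque': array([ 0.04872738, -0.05245817, -0.02950286]), 'grip_force': 0.0, 'finger_gap': 85.56984516573552}
```

View pics/top0.png

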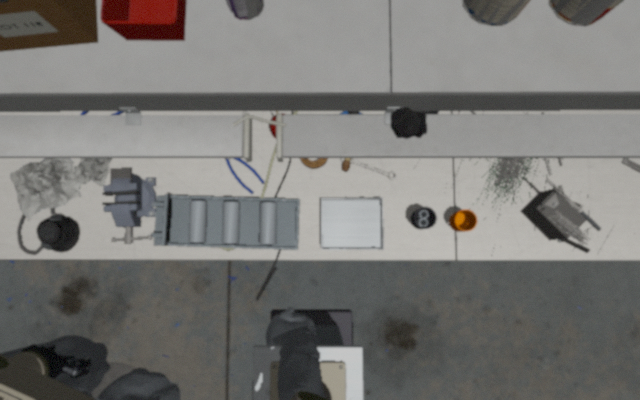

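View pics/scene0.png

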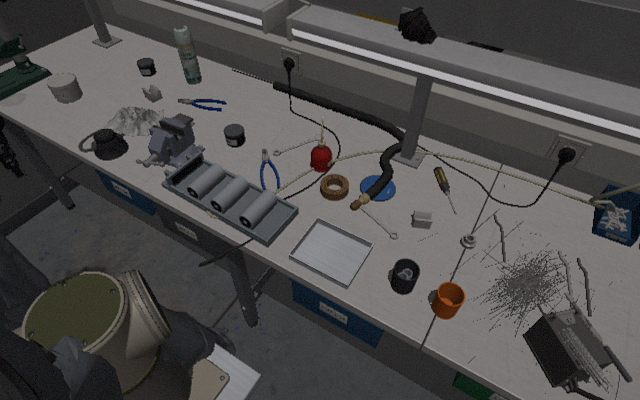

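The top view shows the rack at px 155–298 with the stop on the left (+y), rollers at about (198,222), (231,222) and (267,222), the tray at (351,223), the black cup with nuts at (423,217) and the orange decoy at (462,220). Bystanders lie behind.

```bash
python3 - <<'E'
from h import *
W=np.load('top0.npy'); S=np.load('scene0.npy')
def reg(W,u0,u1,v0,v1):
    return W[v0:v1,u0:u1].reshape(-1,3)
P=reg(W,150,302,190,255)
print('zpct',np.nanpercentile(P[:,2],[5,25,50,75,95]))
for nm,A in(('top',W),('scene',S)):
    Q=A.reshape(-1,3); Q=Q[np.isfinite(Q).all(1)]
    m=(Q[:,0]>300)&(Q[:,0]<580)&(Q[:,1]>-450)&(Q[:,1]<650)
    Q=Q[m]
    # roller tops
    t=Q[(Q[:,2]>61)&(Q[:,2]<72)&(Q[:,1]>100)&(Q[:,1]<520)]
    h,e=np.histogram(t[:,1],bins=np.arange(100,530,10)); print(nm,'z60-72 hist',[(int(a),int(b)) for a,b in zip(e,h) if b])
    for lo,hi,n,y0,y1 in((20,28,'trayrim',-150,60),(70,80,'cup',-350,-130),(26,34,'rail',60,600)):
        t=Q[(Q[:,2]>lo)&(Q[:,2]<hi)&(Q[:,1]>y0)&(Q[:,1]<y1)]
        if len(t)>5:
            rr=cv2.minAreaRect(t[:,:2].astype(np.float32)); print(n,len(t),t.mean(0).round(1),rr)
    # bench level
    b=Q[(abs(Q[:,2])<15)&(Q[:,1]>-130)&(Q[:,1]<-100)]; print('bench z',np.median(b[:,2]))
# row profile along rack centre
v=222
print([tuple(W[v,u].round(0)) for u in range(154,304,3)])
E
```

```text
zpct [-2.66336338 10.04740089 17.15866132 46.53856449 65.34511135]
top z60-72 hist [(100, 117), (110, 123), (120, 123), (130, 19), (200, 20), (210, 121), (220, 136), (230, 100), (240, 5), (300, 63), (310, 120), (320, 131), (330, 69), (400, 15), (410, 56), (480, 13), (490, 13), (500, 44), (510, 30)]
trayrim 174 [502.  -12.3  24.8] ((504.5386657714844, -44.95417022705078), (150.56187438964844, 204.6623077392578), 0.527676522731781)
cup 48 [ 520.9 -320.6   75. ] ((519.2785034179688, -325.97235107421875), (46.387229919433594, 60.18768310546875), 88.95011901855469)
rail 464 [494.2 242.9  29.8] ((473.44451904296875, 279.5666198730469), (438.3398132324219, 213.64369201660156), 89.89806365966797)
bench z 1.8078672697636193
scene z60-72 hist [(100, 104), (110, 105), (120, 32), (200, 28), (210, 94), (220, 91), (230, 13), (290, 1), (300, 54), (310, 99), (320, 50), (400, 6), (470, 2), (480, 48), (490, 31), (500, 62), (510, 26)]
trayrim 264 [487.  -19.   24.4] ((505.35919189453125, -44.730438232421875), (209.04049682617188, 149.29766845703125), 89.865966796875)
cup 83 [ 521.4 -325.9   73.7] ((521
[... 2443 characters left out ...]
float64(68.0)), (np.float64(507.0), np.float64(112.0), np.float64(68.0)), (np.float64(507.0), np.float64(104.0), np.float64(59.0)), (np.float64(507.0), np.float64(95.0), np.float64(61.0)), (np.float64(510.0), np.float64(91.0), np.float64(15.0)), (np.float64(510.0), np.float64(82.0), np.float64(13.0)), (np.float64(510.0), np.float64(73.0), np.float64(12.0)), (np.float64(510.0), np.float64(64.0), np.float64(14.0)), (np.float64(510.0), np.float64(55.0), np.float64(11.0)), (np.float64(510.0), np.float64(46.0), np.float64(15.0)), (np.float64(510.0), np.float64(37.0), np.float64(15.0)), (np.float64(509.0), np.float64(28.0), np.float64(25.0)), (np.float64(510.0), np.float64(20.0), np.float64(3.0))]
```

```bash
cat >> h.py <<'E'
from scipy.spatial.transform import Rotation as Ro
def plan(*targets,start=None):
    """targets: (xyz, rpy deg) ; prints tool-frame shift & rotvec, each from the previous one"""
    s=r.sense(); p=np.array(s['tool_pos']); R=Ro.from_euler('xyz',s['tcp_rot'],degrees=True)
    if start: p=np.array(start[0],float); R=Ro.from_euler('xyz',start[1],degrees=True)
    for q,e in targets:
        q=np.array(q,float); R2=Ro.from_euler('xyz',e,degrees=True)
        print((R.inv().apply(q-p)).round(1).tolist(),(R.inv()*R2).as_rotvec().round(4).tolist(),'dist',round(np.linalg.norm(q-p)))
        p,R=q,R2
E
python3 - <<'E'
from h import *
D=[180,0,90]
plan(([340,320,230],[180,0,125]),([507,62,140],D),([507,62,27],D),([507,72,27],D))
E
```

```text
[-231.6, -194.1, 0.6] [-0.0017, 0.0004, 0.6632] dist 302
[-307.1, -11.2, 90.0] [0.0, -0.0, 0.6109] dist 320
[0.0, -0.0, 113.0] [0.0, 0.0, 0.0] dist 113
[10.0, -0.0, -0.0] [0.0, 0.0, 0.0] dist 10
```

Call:
jog_arm([
  [[-231.6, -194.1, 0], [0, 0, 0.663]],
  [[-231.6, -194.1, 0], [0, 0, 0.663]],
  [[-231.6, -194.1, 0], [0, 0, 0.663]],
  [[-231.6, -194.1, 0], [0, 0, 0.663]],
  [[-231.6, -194.1, 0], [0, 0, 0.663]],
  [[-231.6, -194.1, 0], [0, 0, 0.663]],
  [[-231.6, -194.1, 0], [0, 0, 0.663]],
  [[-231.6, -194.1, 0], [0, 0, 0.663]],
  [[-231.6, -194.1, 0], [0, 0, 0.663]],
  [[-231.6, -194.1, 0], [0, 0, 0.663]],
], grip=60)

```text
time: 1.1
tool_pos: [339.4, 321.4, 231.1]
tcp_rot: [-180.0, -0.0, 125.1]
ft_force: [0.6, -0.7, -0.1]
finger_gap: 60.0
grip_force: 0.0
```

Call:
jog_arm([
  [[-307, -11, 90], [0, 0, 0.611]],
  [[-307, -11, 90], [0, 0, 0.611]],
  [[-307, -11, 90], [0, 0, 0.611]],
  [[-307, -11, 90], [0, 0, 0.611]],
  [[-307, -11, 90], [0, 0, 0.611]],
  [[-307, -11, 90], [0, 0, 0.611]],
  [[-307, -11, 90], [0, 0, 0.611]],
  [[-307, -11, 90], [0, 0, 0.611]],
  [[-307, -11, 90], [0, 0, 0.611]],
  [[-307, -11, 90], [0, 0, 0.611]],
])

```text
time: 2.1
tool_pos: [507.0, 64.3, 141.6]
tcp_rot: [180.0, -0.0, 90.1]
ft_force: [-0.1, 0.1, -0.1]
finger_gap: 60.3
grip_force: 0.0
```

```bash
python3 - <<'E'
from h import *
s=r.sense(); print(s['joint_pos'].round(1))
plan(([507,62,140],[180,0,90]))
im,d=shot('top'); W=cloud('top',d); print(W[222,175:295:2,1:].round(0).tolist())
E
```

```text
[  1.5  -2.9 105.4   0.   77.4   1.3]
[-2.3, 0.0, 1.6] [0.0001, -0.0004, 0.0021] dist 3
[[395.0, 12.0], [388.0, 15.0], [381.0, 19.0], [376.0, 14.0], [370.0, 16.0], [364.0, 17.0], [359.0, 11.0], [343.0, 50.0], [333.0, 65.0], [327.0, 69.0], [321.0, 70.0], [316.0, 65.0], [312.0, 60.0], [304.0, 67.0], [301.0, 55.0], [297.0, 47.0], [299.0, 14.0], [291.0, 21.0], [287.0, 16.0], [280.0, 17.0], [274.0, 21.0], [268.0, 18.0], [263.0, 17.0], [258.0, 10.0], [244.0, 54.0], [237.0, 61.0], [229.0, 70.0], [224.0, 64.0], [218.0, 67.0], [127.0, 564.0], [124.0, 562.0], [120.0, 563.0], [116.0, 564.0], [112.0, 564.0], [110.0, 557.0], [110.0, 532.0], [104.0, 542.0], [100.0, 543.0], [97.0, 543.0], [93.0, 545.0], [89.0, 546.0], [85.0, 543.0], [81.0, 543.0], [77.0, 547.0], [74.0, 544.0], [70.0, 544.0], [66.0, 545.0], [62.0, 545.0], [59.0, 544.0], [55.0, 544.0], [51.0, 544.0], [48.0, 540.0], [44.0, 542.0], [40.0, 543.0], [36.0, 546.0], [32.0, 543.0], [28.0, 545.0], [25.0, 541.0], [21.0, 542.0], [16.0, 565.0]]
```

Call:
jog_arm([
  [[-2, 0, 50], [0, 0, 0]],
  [[-2, 0, 90], [0, 0, 0]],
  [[-2, 0, 114], [0, 0, 0]],
  [[-2, 0, 114], [0, 0, 0]],
  [[-2, 0, 114], [0, 0, 0]],
  [[0, 0, 114], [0, 0, 0]],
  [[5, 0, 114], [0, 0, 0]],
  [[10, 0, 114], [0, 0, 0]],
  [[15, 0, 114], [0, 0, 0]],
  [[20, 0, 114], [0, 0, 0]],
])

```text
time: 3.15
tool_pos: [507.6, 83.1, 27.7]
tcp_rot: [180.0, 0.0, 90.0]
ft_force: [-1.4, -0.2, -0.4]
finger_gap: 60.1
grip_force: 0.3
```

Call:
jog_arm([
  [[6, 0, 0], [0, 0, 0]],
  [[12, 0, 0], [0, 0, 0]],
  [[18, 0, 0], [0, 0, 0]],
  [[24, 0, 0], [0, 0, 0]],
  [[30, 0, 0], [0, 0, 0]],
  [[36, 0, 0], [0, 0, 0]],
  [[42, 0, 0], [0, 0, 0]],
  [[48, 0, 0], [0, 0, 0]],
  [[54, 0, 0], [0, 0, 0]],
  [[60, 0, 0], [0, 0, 0]],
])

```text
time: 4.15
tool_pos: [507.2, 142.9, 27.2]
tcp_rot: [-180.0, 0.0, 90.0]
ft_force: [-0.3, 0.7, -0.2]
finger_gap: 60.4
grip_force: 0.0
```

Call:
jog_arm([
  [[6, 0, 0], [0, 0, 0]],
  [[12, 0, 0], [0, 0, 0]],
  [[18, 0, 0], [0, 0, 0]],
  [[24, 0, 0], [0, 0, 0]],
  [[30, 0, 0], [0, 0, 0]],
  [[36, 0, 0], [0, 0, 0]],
  [[42, 0, 0], [0, 0, 0]],
  [[48, 0, 0], [0, 0, 0]],
  [[54, 0, 0], [0, 0, 0]],
  [[60, 0, 0], [0, 0, 0]],
])

```text
time: 5.15
tool_pos: [507.4, 203.1, 27.4]
tcp_rot: [180.0, 0.0, 90.0]
ft_force: [0.9, -2.7, 1.3]
finger_gap: 59.8
grip_force: 1.2
```

Call:
jog_arm([
  [[4, 0, 0], [0, 0, 0]],
  [[8, 0, 0], [0, 0, 0]],
  [[12, 0, 0], [0, 0, 0]],
  [[16, 0, 0], [0, 0, 0]],
  [[18, 0, 0], [0, 0, 0]],
  [[20, 0, 0], [0, 0, 0]],
])

```text
time: 5.75
tool_pos: [507.3, 222.9, 27.3]
tcp_rot: [-180.0, -0.0, 90.0]
ft_force: [-0.2, -0.2, -0.2]
finger_gap: 59.9
grip_force: 0.1
```

```bash
python3 - <<'E'
from h import *
im,d=shot('top'); W=cloud('top',d); 
for v in(205,212,222,236): print(v,W[v,155:260:2,1:].round(0).tolist())
E
```

```text
205 [[446.0, 44.0], [438.0, 51.0], [434.0, 46.0], [427.0, 47.0], [421.0, 48.0], [409.0, 67.0], [292.0, 429.0], [289.0, 427.0], [284.0, 430.0], [278.0, 434.0], [277.0, 424.0], [272.0, 425.0], [267.0, 429.0], [263.0, 428.0], [258.0, 428.0], [253.0, 432.0], [249.0, 432.0], [244.0, 432.0], [240.0, 432.0], [235.0, 437.0], [230.0, 437.0], [226.0, 437.0], [222.0, 436.0], [218.0, 435.0], [213.0, 439.0], [209.0, 437.0], [205.0, 436.0], [201.0, 434.0], [197.0, 434.0], [192.0, 437.0], [188.0, 436.0], [184.0, 436.0], [177.0, 449.0], [173.0, 447.0], [169.0, 448.0], [165.0, 447.0], [160.0, 450.0], [159.0, 432.0], [158.0, 412.0], [160.0, 379.0], [216.0, 15.0], [209.0, 22.0], [203.0, 21.0], [198.0, 15.0], [192.0, 19.0], [186.0, 21.0], [181.0, 14.0], [175.0, 14.0], [168.0, 18.0], [163.0, 12.0], [157.0, 13.0], [150.0, 18.0], [144.0, 20.0]]
212 [[454.0, 17.0], [449.0, 15.0], [443.0, 16.0], [437.0, 13.0], [416.0, 63.0], [412.0, 57.0], [289.0, 439.0], [285.0, 438.0], [281.0, 436.0], [276.0, 439.0], [272.0, 438.0], [269.0, 435.0], [265.0, 434.0], [260.0, 436.0], [256.0, 436.0], [252.0, 435.0], [246.0, 440
[... 1529 characters left out ...]
[272.0, 462.0], [268.0, 460.0], [263.0, 462.0], [259.0, 463.0], [254.0, 465.0], [255.0, 450.0], [255.0, 433.0], [255.0, 416.0], [251.0, 417.0], [247.0, 414.0], [244.0, 411.0], [240.0, 410.0], [236.0, 406.0], [232.0, 404.0], [229.0, 399.0], [227.0, 390.0], [298.0, 64.0], [294.0, 58.0], [289.0, 54.0], [286.0, 41.0], [277.0, 53.0], [270.0, 61.0], [263.0, 69.0], [258.0, 62.0], [252.0, 65.0], [247.0, 62.0], [227.0, 136.0], [221.0, 137.0], [154.0, 476.0], [149.0, 479.0], [145.0, 481.0], [141.0, 482.0], [139.0, 470.0], [139.0, 443.0], [139.0, 414.0], [139.0, 388.0], [190.0, 21.0], [184.0, 23.0], [178.0, 20.0], [173.0, 14.0], [167.0, 18.0], [161.0, 13.0], [155.0, 16.0], [149.0, 15.0], [143.0, 17.0]]
```

Call:
jog_arm([
  [[3, 0, 0], [0, 0, 0]],
  [[6, 0, 0], [0, 0, 0]],
  [[9, 0, 0], [0, 0, 0]],
  [[11, 0, 0], [0, 0, 0]],
  [[13, 0, 0], [0, 0, 0]],
  [[15, 0, 0], [0, 0, 0]],
  [[16, 0, 0], [0, 0, 0]],
  [[16, 0, 0], [0, 0, 0]],
])

```text
time: 6.6
tool_pos: [507.2, 239.0, 27.3]
tcp_rot: [-180.0, -0.0, 90.0]
ft_force: [-0.3, 0.7, 0.4]
finger_gap: 60.2
grip_force: 0.0
```

Call:
jog_arm([
  [[1, 0, 0], [0, 0, 0]],
  [[2, 0, 0], [0, 0, 0]],
  [[2, 0, 0], [0, 0, 0]],
])

```text
time: 6.9
tool_pos: [507.3, 240.8, 27.3]
tcp_rot: [180.0, -0.0, 90.0]
ft_force: [0.4, 0.4, -0.4]
finger_gap: 59.9
grip_force: 0.1
```

Call:
jog_arm([
  [[1, 0, 0], [0, 0, 0]],
  [[2, 0, 0], [0, 0, 0]],
  [[2, 0, 0], [0, 0, 0]],
])

```text
time: 7.2
tool_pos: [507.3, 242.9, 27.3]
tcp_rot: [180.0, -0.0, 90.0]
ft_force: [0.8, -0.7, 1.0]
finger_gap: 60.0
grip_force: 0.7
```

Call:
jog_arm([
  [[1, 0, 0], [0, 0, 0]],
  [[1.5, 0, 0], [0, 0, 0]],
  [[1.5, 0, 0], [0, 0, 0]],
])

```text
time: 7.5
tool_pos: [507.3, 243.0, 27.3]
tcp_rot: [-180.0, 0.1, 90.0]
ft_force: [0.0, -7.2, 3.4]
finger_gap: 60.1
grip_force: 4.0
```

Call:
jog_arm([
  [[1, 0, 0], [0, 0, 0]],
  [[1.5, 0, 0], [0, 0, 0]],
  [[1.5, 0, 0], [0, 0, 0]],
])

```text
time: 7.8
tool_pos: [507.3, 243.3, 27.2]
tcp_rot: [-180.0, 0.2, 90.0]
ft_force: [-0.7, -14.0, 6.0]
finger_gap: 60.2
grip_force: 7.1
```

Call:
jog_arm([
  [[1, 0, 0], [0, 0, 0]],
  [[1.5, 0, 0], [0, 0, 0]],
  [[1.5, 0, 0], [0, 0, 0]],
])

```text
time: 8.1
tool_pos: [507.2, 243.5, 27.2]
tcp_rot: [-179.9, 0.3, 90.0]
ft_force: [-1.2, -20.8, 9.0]
finger_gap: 59.9
grip_force: 10.4
```

```bash
python3 - <<'E'
from h import *
im,d=shot('scene'); W=cloud('scene',d); Q=W.reshape(-1,3)
m=(abs(Q[:,0]-507)<50)&(Q[:,1]>230)&(Q[:,1]<420)&(Q[:,2]>10)&(Q[:,2]<75); Q=Q[m]
for y in range(230,425,5):
    t=Q[(Q[:,1]>=y)&(Q[:,1]<y+5)]
    if len(t): print(y,len(t),np.percentile(t[:,2],[10,50,90]).round(0))
E
```

```text
230 89 [13. 38. 65.]
235 60 [13. 15. 63.]
240 53 [12. 15. 55.]
245 51 [13. 15. 59.]
250 122 [13. 37. 50.]
255 65 [13. 26. 57.]
260 25 [12. 15. 59.]
265 2 [17. 36. 55.]
270 5 [61. 64. 66.]
275 1 [63. 63. 63.]
280 5 [61. 63. 64.]
285 4 [60. 61. 62.]
295 1 [52. 52. 52.]
300 12 [48. 51. 53.]
305 23 [51. 54. 58.]
310 27 [57. 60. 62.]
315 34 [59. 63. 65.]
320 28 [61. 64. 65.]
325 29 [62. 63. 65.]
330 28 [61. 63. 65.]
335 14 [60. 61. 63.]
340 3 [58. 58. 59.]
350 50 [47. 50. 54.]
355 77 [49. 54. 60.]
360 64 [55. 60. 63.]
365 50 [59. 63. 66.]
370 35 [62. 63. 66.]
375 34 [61. 63. 65.]
380 29 [62. 63. 64.]
385 14 [60. 61. 62.]
390 7 [57. 58. 58.]
395 5 [51. 54. 54.]
400 71 [48. 53. 59.]
405 70 [47. 56. 60.]
410 25 [56. 58. 60.]
415 5 [55. 55. 57.]
```

Call:
jog_arm([
  [[-2, 0, 0], [0, 0, 0]],
  [[-4, 0, 0], [0, 0, 0]],
  [[-6, 0, 0], [0, 0, 0]],
  [[-9, 0, 0], [0, 0, 0]],
  [[-13, 0, 0], [0, 0, 0]],
  [[-25, 0, 0], [0, 0, 0]],
  [[-50, 0, 0], [0, 0, 0]],
  [[-50, 0, -40], [0, 0, 0]],
  [[-50, 0, -80], [0, 0, 0]],
  [[-50, 0, -120], [0, 0, 0]],
])

```text
time: 9.15
tool_pos: [506.8, 196.1, 148.3]
tcp_rot: [-179.9, 0.0, 90.0]
ft_force: [0.3, 0.5, 0.8]
finger_gap: 59.4
grip_force: 0.0
```

```bash
python3 - <<'E'
from h import *
s=r.sense(); print(s['joint_pos'],s['tool_pos'],s['qd'].round(2))
E
```

```text
[ 1.57481923e+01  1.92142980e+00  9.99255117e+01 -5.54607770e-03
  7.82093858e+01  1.57861599e+01] [506.78962116 196.07308604 148.29287185] [  0.3  -22.77 -21.27  -0.08  42.93   0.07]
```

Call:
jog_arm([
  [[-100, 0, -70], [0, 0.35, 0]],
  [[-200, 0, -70], [0, 0.35, 0]],
  [[-200, 0, -70], [0, 0.35, 0]],
  [[-200, 0, -70], [0, 0.35, 0]],
  [[-200, 0, -70], [0, 0.35, 0]],
  [[-200, 0, -70], [0, 0.35, 0]],
  [[-200, 0, -70], [0, 0.35, 0]],
  [[-200, 0, -70], [0, 0.35, 0]],
])

```text
time: 9.95
tool_pos: [506.9, -2.1, 216.8]
tcp_rot: [-180.0, -20.1, 90.0]
ft_force: [-0.3, -0.4, -0.5]
finger_gap: 60.3
grip_force: 0.0
```

```bash
python3 - <<'E'
from h import *
s=r.sense(); print(s['joint_pos'],s['tool_pos'],s['tcp_rot'],s['qd'].round(2))
im,d=shot('scene','s1'); W=cloud('scene',d); Q=W.reshape(-1,3)
m=(abs(Q[:,0]-507)<50)&(Q[:,1]>230)&(Q[:,1]<420)&(Q[:,2]>10)&(Q[:,2]<75); Q=Q[m]
print([(y,int(np.median(Q[(Q[:,1]>=y)&(Q[:,1]<y+5),2]))) for y in range(240,415,5) if ((Q[:,1]>=y)&(Q[:,1]<y+5)).any()])
im,d=shot('top','t1'); W=cloud('top',d); Q=W.reshape(-1,3)
for c in ((520,-326),(512,-440)):
  m=(np.hypot(Q[:,0]-c[0],Q[:,1]-c[1])<50)&(Q[:,2]>68)&(Q[:,2]<95); t=Q[m]; print(len(t),t.min(0),t.max(0))
E
```

```text
[-19.71470994  -3.37146495 100.22094132  18.843963    90.21843808
 -20.84786414] [506.85182807  -2.07486183 216.78665974] [-179.95902255  -20.08471969   90.0240751 ] [ 0.93  0.    0.11 -0.05  0.09 -0.04]
[(240, 14), (245, 15), (250, 40), (255, 53), (260, 59), (265, 62), (270, 63), (275, 63), (280, 63), (285, 60), (290, 55), (295, 51), (300, 50), (305, 55), (310, 59), (315, 61), (320, 63), (325, 63), (330, 62), (335, 60), (340, 57), (345, 50), (350, 51), (355, 54), (360, 59), (365, 62), (370, 63), (375, 63), (380, 62), (385, 60), (390, 57), (395, 53), (400, 51), (405, 55), (410, 58)]
86 [ 489.1955236  -366.42923233   68.06108312] [ 549.30853472 -301.81611206   82.72926348]
99 [ 483.34831594 -479.38300401   68.27526854] [ 543.51896037 -416.75112735   84.36648459]
```

```bash
cat > kin.py <<'E'
import numpy as np
from scipy.optimize import least_squares
from scipy.spatial.transform import Rotation as Ro
def Ry(a): return Ro.from_euler('y',a,degrees=True)
def Rz(a): return Ro.from_euler('z',a,degrees=True)
def fk(q,k):
    a,b,L1,L2,a3,z0,d=k
    R1=Rz(q[0]);R2=R1*Ry(q[1]);R3=R2*Ry(q[2]);R=R3*Rz(q[3])*Ry(q[4])
    p=np.array([0,0,z0])+R1.apply([a,b,0])+R2.apply([0,0,L1])+R3.apply([a3,0,L2])+R.apply([0,0,d])
    return p,R*Rz(q[5]+90-0)*Rz(180) if False else R*Rz(q[5]-90)
S=[([68.102,7.471,85.268,0,87.261,-4.893],[175.455,573.778,231.292]),
([15.7481923,1.9214298,99.9255117,0,78.2093858,15.7861599],[506.7896,196.0731,148.2929]),
([-19.71471,-3.371465,100.220941,18.843963,90.218438,-20.847864],[506.85183,-2.07486,216.78666])]
EXTRA='samples.txt'
import os
if os.path.exists(EXTRA):
    for l in open(EXTRA):
        v=list(map(float,l.split())); S.append((v[:6],v[6:9]))
f=lambda k:np.concatenate([(fk(q,k)[0]-p) for q,p in S]+[1e-3*(np.array(k)-[0,50,425,425,0,300,300])])
fit=least_squares(f,[0,50,425,425,0,300,300]); K=fit.x
LO=[-169,-51,1.5,-76,0.5,-152];HI=[169,129,143,256,156,152]
def ik(p,R,q0=None,n=40):
    rng=np.random.default_rng(0); best=[]
    g=lambda q:np.concatenate([(fk(q,K)[0]-p),200*(R.inv()*fk(q,K)[1]).as_rotvec()])
    for i in range(n):
        x0=rng.uniform([-70,-40,60,-70,20,-150],[70,60,140,200,140,150]) if (q0 is None or i) else np.clip(q0,LO,HI)
        s=least_squares(g,x0,bounds=(LO,HI),max_nfev=60)
        if s.cost<0.5 and not any(np.abs(s.x-b).max()<2 for b in best): best.append(s.x)
        if q0 is not None and best: break
    return best
def tool(az,e,flip,roll=0):
    az,e=np.radians(az),np.radians(e)
    z=np.array([np.cos(az)*np.cos(e),np.sin(az)*np.cos(e),-np.sin(e)]); y=flip*np.array([-np.sin(az),np.cos(az),0])
    return Ro.from_matrix(np.c_[np.cross(y,z),y,z])*Rz(roll)
if __name__=='__main__':
    print(K.round(1),np.abs(fit.fun).max())
    q=S[2][0]; print(fk(q,K)[1].as_euler('xyz',degrees=True))
    for az in(0,20,40):
      for e in(35,45):
        R=tool(az,e,1); t=R.as_matrix()[:,2]; p=np.array([520,-328,48])+25*t
        for fl in(1,-1):
            for s in ik(p,tool(az,e,fl),n=12): print('grasp',az,e,fl,s.round(0))
    for az in(60,80):
      for f in(0,15):
        for roll in(0,90,180):
          for fl in(1,-1):
            R=tool(az,f,fl,roll)
            for s in ik(np.array([505,-45,150]),R,n=12): print('pour',az,f,roll,fl,s.round(0))
E
python3 kin.py; python3 - <<'E'
from h import *
from scipy.optimize import least_squares
for c in('top','scene'):
    im,d=shot(c); Q=cloud(c,d).reshape(-1,3)
    m=(np.hypot(Q[:,0]-520,Q[:,1]+328)<42)&(Q[:,2]>66)&(Q[:,2]<86);t=Q[m]
    s=least_squares(lambda k:np.hypot(t[:,0]-k[0],t[:,1]-k[1])-30.5,[520,-328],loss='soft_l1'); print(c,len(t),s.x,np.median(t[:,2]))
E
```

```text
[  0.   51.2 369.1 553.4  61.6 318.2 364.9] 0.12838944736757002
[179.95902294  20.08471953 -89.97592499]
grasp 0 35 1 [-61.  10. 126.  81.  46. -33.]
grasp 0 35 -1 [-61.  10. 126.  81.  46. 147.]
grasp 0 45 1 [-56.   6. 123.  63.  41. -12.]
grasp 20 35 1 [-65.  20. 112.  66.  63. -35.]
grasp 20 35 -1 [-65.  20. 112.  66.  63. 145.]
grasp 20 45 1 [-60.  16. 112.  55.  58. -23.]
grasp 40 35 1 [-64.  31.  97.  54.  78. -39.]
grasp 40 35 -1 [-64.  31.  97.  54.  78. 141.]
grasp 40 45 1 [-60.  26.  98.  47.  73. -32.]
grasp 40 45 -1 [-60.  26.  98.  47.  73. 148.]
pour 60 0 0 1 [-54.  32. 111.  70. 104. -56.]
pour 60 0 0 -1 [-54.  32. 111.  70. 104. 124.]
pour 60 0 90 1 [-54.  32. 111.  70. 104.  34.]
pour 60 0 90 -1 [ -54.   32.  111.   70.  104. -146.]
pour 60 0 180 1 [-54.  32. 111.  70. 104. 124.]
pour 60 0 180 -1 [-54.  32. 111.  70. 104. -56.]
pour 60 15 0 1 [-53.  18. 115.  63.  96. -48.]
pour 60 15 0 -1 [-53.  18. 115.  63.  96. 132.]
pour 60 15 90 1 [-53.  18. 115.  63.  96.  42.]
pour 60 15 90 -1 [ -53.   18.  115.   63.   96. -138.]
pour 60 15 180 1 [-53.  18. 115.  63.  96. 132.]
pour 60 15 180 -1 [-53.  18. 115.  63.  96. -48.]
pour 80 0 0 1 [-47.  43.  92.  61. 115. -52.]
pour 80 0 0 -1 [-47.  43.  92.  61. 115. 128.]
pour 80 0 90 1 [-47.  43.  92.  61. 115.  38.]
pour 80 0 90 -1 [ -47.   43.   92.   61.  115. -142.]
pour 80 0 180 1 [-47.  43.  92.  61. 115. 128.]
pour 80 0 180 -1 [-47.  43.  92.  61. 115. -52.]
pour 80 15 0 1 [-46.  31.  97.  54. 107. -48.]
pour 80 15 0 -1 [-46.  31.  97.  54. 107. 132.]
pour 80 15 90 1 [-46.  31.  97.  54. 107.  42.]
pour 80 15 90 -1 [ -46.   31.   97.   54.  107. -138.]
pour 80 15 180 1 [-46.  31.  97.  54. 107. 132.]
pour 80 15 180 -1 [-46.  31.  97.  54. 107. -48.]
top 96 [ 519.79715887 -333.26829242] 73.96119576123556
scene 173 [ 522.03727862 -338.02576455] 72.77320970047799
```

View pics/s1.png

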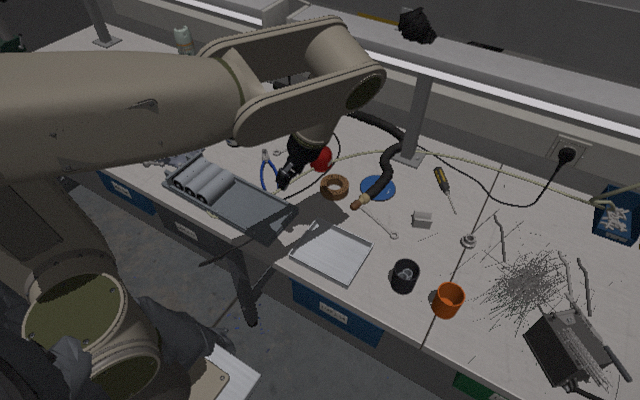

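```bash
sed -i 's/R\*Rz(q\[5\]+90-0)\*Rz(180) if False else R\*Rz(q\[5\]-90)/R*Rz(q[5]+90)/' kin.py
sed -i "s/R2=Ro.from_euler('xyz',e,degrees=True)/R2=e if isinstance(e,Ro) else Ro.from_euler('xyz',e,degrees=True)/" h.py
python3 - <<'E'
from h import *; from kin import *
q=r.sense()['joint_pos']
R=tool(20,40,-1); t=R.as_matrix()[:,2]; G=np.array([520.5,-335,46])+26*t
R0=Ro.from_euler('xyz',r.sense()['tcp_rot'],degrees=True)
w=(R0.inv()*R).as_rotvec(); print('angle',np.degrees(np.linalg.norm(w)))
Rm=R0*Ro.from_rotvec(w/2)
A=G-120*t; M=np.array([455,-180,230])
for p,rr in((M,Rm),(A,R),(G,R)): q=ik(p,rr,q0=q)[0]; print(p.round(1),q.round(1))
plan((M,Rm),(A,R),(G,R))
for az,f,roll in((20,40,0),(40,30,60),(70,18,120),(70,18,180)):
    q=ik(np.array([505,-45,170]),tool(az,f,-1,roll),q0=q); q=q[0]; print(q.round(0))
E
```

```text
angle 75.47499972535132
[ 455 -180  230] [-53.4 -12.1 111.5  34.5  89.  -23.2]
[ 452.8 -359.6  106.4] [-73.3   8.1 113.6  53.3  72.6 -27. ]
[ 539.2 -328.2   29.3] [-62.7  18.9 111.2  60.6  60.7 -29.6]
[-162.9, -52.3, -73.4] [-0.355, 0.2276, 0.5059] dist 186
[-197.1, 90.6, 22.5] [-0.355, 0.2276, 0.5059] dist 218
[0.0, -0.0, 120.0] [0.0, 0.0, 0.0] dist 120Traceback (most recent call last):
  File "<stdin>", line 11, in <module>
IndexError: list index out of range
```

Call:
jog_arm([
  [[-163, -52, -73], [-0.355, 0.228, 0.506]],
  [[-163, -52, -73], [-0.355, 0.228, 0.506]],
  [[-163, -52, -73], [-0.355, 0.228, 0.506]],
  [[-163, -52, -73], [-0.355, 0.228, 0.506]],
  [[-163, -52, -73], [-0.355, 0.228, 0.506]],
  [[-163, -52, -73], [-0.355, 0.228, 0.506]],
  [[-163, -52, -73], [-0.355, 0.228, 0.506]],
], grip=85)

```text
time: 10.85
tool_pos: [455.3, -180.4, 229.9]
tcp_rot: [174.2, -34.9, 58.4]
ft_force: [-0.5, -0.1, 0.6]
finger_gap: 85.1
grip_force: 0.0
```

Call:
jog_arm([
  [[-197, 91, 22], [-0.355, 0.228, 0.506]],
  [[-197, 91, 22], [-0.355, 0.228, 0.506]],
  [[-197, 91, 22], [-0.355, 0.228, 0.506]],
  [[-197, 91, 22], [-0.355, 0.228, 0.506]],
  [[-197, 91, 22], [-0.355, 0.228, 0.506]],
  [[-197, 91, 22], [-0.355, 0.228, 0.506]],
  [[-197, 91, 22], [-0.355, 0.228, 0.506]],
  [[-197, 91, 22], [-0.355, 0.228, 0.506]],
])

```text
time: 11.65
tool_pos: [454.4, -360.2, 108.2]
tcp_rot: [179.8, -50.0, 20.3]
ft_force: [-0.6, -0.0, 0.3]
finger_gap: 84.9
grip_force: 0.0
```

```bash
python3 - <<'E'
from h import *; from kin import *
s=r.sense(); print(s['joint_pos'].round(1))
open('samples.txt','a').write(' '.join(map(str,list(s['joint_pos'])+list(s['tool_pos'])))+'\n')
R=tool(20,40,-1); t=R.as_matrix()[:,2]; G=np.array([520.5,-335,46])+26*t
plan((G,R))
im,d=shot('scene'); cv2.imwrite('pics/s2.png',im[180:380,300:620].repeat(2,0).repeat(2,1))
E
```

```text
[-73.1   8.1 113.4  53.3  72.6 -27. ]
[-2.2, -1.0, 120.2] [-0.0004, -0.0005, 0.0037] dist 120
```

View pics/s2.png

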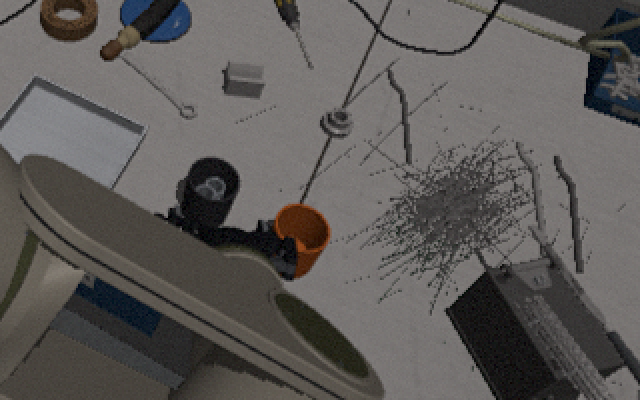

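Tray, cup with nuts and the opened fingers just short of it are in view (cup about crop (208,195)); the orange cup sits clear to the right.

Call:
jog_arm([
  [[-2, -1, 40], [0, 0, 0]],
  [[-2, -1, 70], [0, 0, 0]],
  [[-2, -1, 90], [0, 0, 0]],
  [[-2, -1, 105], [0, 0, 0]],
  [[-2, -1, 115], [0, 0, 0]],
  [[-2, -1, 120], [0, 0, 0]],
  [[-2, -1, 120], [0, 0, 0]],
])

```text
time: 12.4
tool_pos: [538.3, -329.2, 28.5]
tcp_rot: [180.0, -50.1, 20.0]
ft_force: [0.7, 1.1, -0.3]
finger_gap: 85.1
grip_force: 0.0
```

Call:
jog_arm([
  [[0, 0, 0], [0, 0, 0]],
  [[0, 0, 0], [0, 0, 0]],
  [[0, 0, 0], [0, 0, 0]],
  [[0, 0, 0], [0, 0, 0]],
  [[0, 0, 0], [0, 0, 0]],
  [[0, 0, 0], [0, 0, 0]],
  [[0, 0, 0], [0, 0, 0]],
  [[0, 0, 0], [0, 0, 0]],
], grip=50, force=50)

```text
time: 13.2
tool_pos: [538.0, -330.1, 29.3]
tcp_rot: [179.9, -50.1, 19.9]
ft_force: [-4.0, 0.3, 6.9]
finger_gap: 62.2
grip_force: 54.3
```

```bash
cat > pour.py <<'E'
from h import *; from kin import *
# cup in tool frame (grasp geometry)
Rg=tool(20,40,-1); Pg=np.array([538.5,-329.5,29]); 
rim_t=Rg.inv().apply(np.array([520.5,-335,75])-Pg); org_t=Rg.inv().apply(np.array([520.5,-335,0])-Pg); ax_t=Rg.inv().apply([0,0,1])
def pose(rim,az,f,roll):
    R=tool(az,f,-1,roll); return np.array(rim,float)-R.apply(rim_t),R
E
python3 - <<'E'
from pour import *
s=r.sense(); q=s['joint_pos']; print(s['tool_pos'])
p0=np.array(s['tool_pos']);R0=Ro.from_euler('xyz',s['tcp_rot'],degrees=True)
T=[(p0+[0,0,130],R0)]
for rim,az,f,roll in (((510,-200,190),45,25,45),((515,-60,150),75,12,90),((515,10,90),75,12,115),((515,10,65),75,12,130),((515,-60,65),75,12,180)):
    T.append(pose(rim,az,f,roll))
for p,R in T:
    qs=ik(p,R,q0=q,n=6)
    if not qs: print('FAIL',p); continue
    q=qs[0]; a=R.apply(ax_t); low=(p+R.apply(rim_t))[2]-32*np.sqrt(1-a[2]**2)
    print(p.round(0),q.round(0),'ax',a.round(2),'tilt',np.degrees(np.arccos(a[2])).round(0),'lowrim',low.round(0))
E
```

```text
[ 538.014072   -330.07699176   29.33314071]
[ 538. -330.  159.] [-63.   5. 111.  55.  69. -16.] ax [-0.  0.  1.] tilt 0.0 lowrim 205.0
[ 522. -166.  156.] [-60.  12. 114.  61.  87.   7.] ax [ 0.13 -0.63  0.76] tilt 40.0 lowrim 169.0
[504. -13. 140.] [-46.  29. 104.  59. 103.  40.] ax [ 0.58 -0.81  0.13] tilt 82.0 lowrim 118.0
[506.  59.  90.] [-40.  32. 109.  63.  96.  60.] ax [ 0.49 -0.85 -0.18] tilt 101.0 lowrim 59.0
[509.  59.  70.] [-40.  35. 107.  63.  95.  74.] ax [ 0.38 -0.86 -0.35] tilt 110.0 lowrim 35.0
[526. -14.  79.] [-45.  39.  98.  60. 100. 126.] ax [-0.2  -0.76 -0.62] tilt 128.0 lowrim 40.0
```

Call:
jog_arm([
  [[13, 0, -15], [0, 0, 0]],
  [[26, 0, -30], [0, 0, 0]],
  [[50, 0, -58], [0, 0, 0]],
  [[84, 0, -100], [0, 0, 0]],
  [[84, 0, -100], [0, 0, 0]],
])

```text
time: 13.7
tool_pos: [517.3, -340.6, 163.5]
tcp_rot: [179.2, -50.1, 20.4]
ft_force: [2.7, -1.0, -3.2]
finger_gap: 62.1
grip_force: 56.7
```

```bash
python3 - <<'E'
from pour import *
W=[((510,-200,200),45,25,45),((505,-60,160),75,12,85),((500,12,75),75,12,122)]
T=[pose(*w) for w in W]
s=r.sense(); R=Ro.from_euler('xyz',s['tcp_rot'],degrees=True)
for p,R2 in T: print('ang',np.degrees((R.inv()*R2).magnitude()).round()); R=R2
plan(*T)
p0,R0=T[-1]
for c in range(2):
    print('call')
    for i in range(1,11):
        u=(c*10+i)/20
        p,R=pose((500+10*u,12-70*u,72-5*np.sin(np.pi*u)),75,12,122+58*u)
        print([R0.inv().apply(p-p0).round(0).tolist(),(R0.inv()*R).as_rotvec().round(3).tolist()],end=',')
    p0,R0=p,R; print()
E
```

```text
ang 41.0
ang 43.0
ang 37.0
[43.8, -162.8, 46.2] [0.4519, 0.0945, 0.5428] dist 175
[-75.7, -105.2, 87.4] [0.4154, -0.3609, 0.5142] dist 156
[-25.3, 52.5, 84.4] [0.0, 0.0, 0.6458] dist 103
call
[[3.0, 2.0, -2.0], [-0.0, -0.0, 0.051]],[[5.0, 1.0, -5.0], [-0.0, 0.0, 0.101]],[[7.0, 0.0, -8.0], [-0.0, 0.0, 0.152]],[[9.0, -0.0, -11.0], [0.0, -0.0, 0.202]],[[12.0, -1.0, -15.0], [-0.0, -0.0, 0.253]],[[14.0, -2.0, -18.0], [0.0, -0.0, 0.304]],[[16.0, -3.0, -21.0], [-0.0, 0.0, 0.354]],[[18.0, -4.0, -24.0], [0.0, -0.0, 0.405]],[[20.0, -5.0, -27.0], [-0.0, 0.0, 0.456]],[[22.0, -6.0, -30.0], [-0.0, 0.0, 0.506]],
call
[[1.0, -2.0, -3.0], [0.0, 0.0, 0.051]],[[2.0, -4.0, -6.0], [0.0, 0.0, 0.101]],[[3.0, -6.0, -10.0], [0.0, 0.0, 0.152]],[[5.0, -9.0, -13.0], [0.0, -0.0, 0.202]],[[6.0, -11.0, -16.0], [0.0, 0.0, 0.253]],[[7.0, -13.0, -20.0], [0.0, 0.0, 0.304]],[[8.0, -16.0, -23.0], [0.0, 0.0, 0.354]],[[9.0, -18.0, -26.0], [0.0, 0.0, 0.405]],[[10.0, -20.0, -29.0], [0.0, -0.0, 0.456]],[[11.0, -23.0, -33.0], [0.0, 0.0, 0.506]],
```

Call:
jog_arm([
  [[10, -40, 11], [0.11, 0.024, 0.136]],
  [[22, -81, 23], [0.226, 0.047, 0.271]],
  [[33, -122, 35], [0.34, 0.071, 0.407]],
  [[44, -163, 46], [0.452, 0.094, 0.543]],
  [[44, -163, 46], [0.452, 0.094, 0.543]],
  [[44, -163, 46], [0.452, 0.094, 0.543]],
  [[44, -163, 46], [0.452, 0.094, 0.543]],
])

```text
time: 14.4
tool_pos: [520.8, -162.7, 159.9]
tcp_rot: [-123.1, -39.4, -22.2]
ft_force: [-0.5, 0.5, -4.3]
finger_gap: 62.0
grip_force: 57.3
```

Call:
jog_arm([
  [[-15, -21, 17], [0.08, -0.07, 0.1]],
  [[-30, -42, 35], [0.165, -0.145, 0.205]],
  [[-45, -63, 52], [0.25, -0.215, 0.31]],
  [[-60, -84, 70], [0.33, -0.29, 0.41]],
  [[-76, -105, 87], [0.415, -0.361, 0.514]],
  [[-76, -105, 87], [0.415, -0.361, 0.514]],
  [[-76, -105, 87], [0.415, -0.361, 0.514]],
  [[-76, -105, 87], [0.415, -0.361, 0.514]],
])

```text
time: 15.2
tool_pos: [492.8, -10.9, 144.9]
tcp_rot: [-101.8, -4.8, -14.0]
ft_force: [-0.1, 0.5, -3.9]
finger_gap: 62.2
grip_force: 57.5
```

```bash
python3 - <<'E'
from pour import *
T=[pose((500,12,75),75,12,122)]; plan(*T)
s=r.sense();R=Ro.from_euler('xyz',s['tcp_rot'],degrees=True);print('rim',(s['tool_pos']+R.apply(rim_t)).round(0),R.apply(ax_t).round(2))
im,d=shot('scene'); cv2.imwrite('pics/s3.png',im[160:360,240:560].repeat(2,0).repeat(2,1))
E
```

```text
[-23.4, 50.4, 81.8] [-0.0032, 0.0015, 0.6437] dist 99
rim [504. -58. 157.] [ 0.58 -0.79  0.2 ]
```

View pics/s3.png

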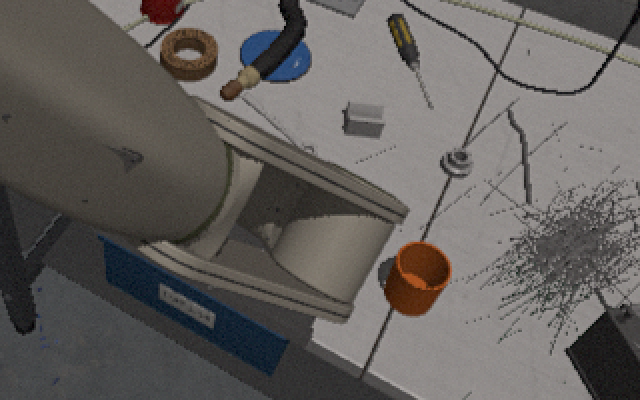

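Call:
jog_arm([
  [[-6, 12, 20], [0, 0, 0.16]],
  [[-12, 25, 40], [0, 0, 0.32]],
  [[-18, 38, 60], [0, 0, 0.48]],
  [[-23, 50, 82], [0, 0, 0.58]],
  [[-23, 50, 82], [0, 0, 0.644]],
  [[-23, 50, 82], [0, 0, 0.644]],
])

```text
time: 15.85
tool_pos: [491.9, 62.3, 77.4]
tcp_rot: [-103.8, 31.5, -22.2]
ft_force: [-0.0, -1.2, -4.2]
finger_gap: 62.1
grip_force: 57.5
```

Call:
jog_arm([
  [[3, 2, -2], [0, 0, 0.051]],
  [[5, 1, -5], [0, 0, 0.101]],
  [[7, 0, -8], [0, 0, 0.152]],
  [[9, 0, -11], [0, 0, 0.202]],
  [[12, -1, -15], [0, 0, 0.253]],
  [[14, -2, -18], [0, 0, 0.304]],
  [[16, -3, -21], [0, 0, 0.354]],
  [[18, -4, -24], [0, 0, 0.405]],
  [[20, -5, -27], [0, 0, 0.456]],
  [[22, -6, -30], [0, 0, 0.506]],
])

```text
time: 16.85
tool_pos: [505.9, 25.6, 78.1]
tcp_rot: [-113.1, 58.9, -35.1]
ft_force: [-0.7, 1.2, -2.3]
finger_gap: 62.3
grip_force: 57.6
```

Call:
jog_arm([
  [[1, -2, -3], [0, 0, 0.051]],
  [[2, -4, -6], [0, 0, 0.101]],
  [[3, -6, -10], [0, 0, 0.152]],
  [[5, -9, -13], [0, 0, 0.202]],
  [[6, -11, -16], [0, 0, 0.253]],
  [[7, -13, -20], [0, 0, 0.304]],
  [[8, -16, -23], [0, 0, 0.354]],
  [[9, -18, -26], [0, 0, 0.405]],
  [[10, -20, -29], [0, 0, 0.456]],
  [[11, -23, -33], [0, 0, 0.506]],
])

```text
time: 17.85
tool_pos: [522.1, -11.8, 86.1]
tcp_rot: [179.9, 78.3, -105.1]
ft_force: [0.8, -0.3, -2.3]
finger_gap: 62.1
grip_force: 57.6
```

Call:
jog_arm([
  [[0, 0, -4], [0, 0, 0]],
  [[0, 0, -8], [0, 0, 0]],
  [[0, 0, -12], [0, 0, 0]],
  [[0, 0, -16], [0, 0, 0]],
  [[0, 0, -20], [0, 0, 0]],
  [[0, 0, -20], [0, 0, 0]],
  [[0, 0, -20], [0, 0, 0]],
])

```text
time: 18.55
tool_pos: [516.1, -28.9, 88.7]
tcp_rot: [178.7, 78.4, -106.1]
ft_force: [-0.1, 0.0, -2.0]
finger_gap: 62.0
grip_force: 57.6
```

```bash
python3 - <<'E'
from pour import *
s=r.sense();R=Ro.from_euler('xyz',s['tcp_rot'],degrees=True);print('rim',(s['tool_pos']+R.apply(rim_t)).round(0),R.apply(ax_t).round(2),s['joint_pos'].round(0))
F=[]
for i in range(3): F.append(r.sense()['ft_force'])
print(np.mean(F,0))
im,d=shot('top','t4'); cv2.imwrite('pics/t4c.png',cv2.resize(im[170:290,290:450],None,fx=4,fy=4))
E
```

```text
rim [505. -75.  75.] [-0.2  -0.76 -0.62] [-47.  38.  98.  58. 102. 127.]
[-0.07031816  0.04956509 -1.97822404]
```

View pics/t4c.png

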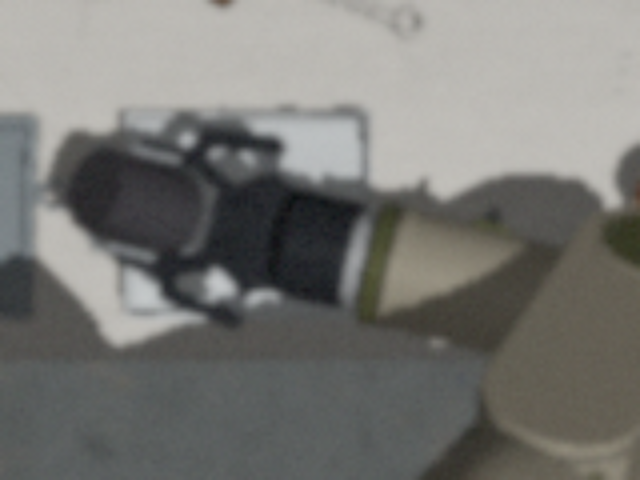

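```bash
python3 - <<'E'
from pour import *
T=[pose((505,-50,95),75,-5,180)]; plan(*T); print(ik(T[0][0],T[0][1],q0=r.sense()['joint_pos'],n=5))
E
```

```text
[-36.3, 6.3, 11.3] [0.0027, -0.29, -0.0047] dist 38
[array([-45.88278271,  46.9263134 ,  96.2851173 ,  67.31882214,
       112.08711607, 123.68738532])]
```

```bash
python3 - <<'E'
from pour import *
T=[pose((505,-50,95),75,3,180)]; plan(*T); print(T[0][0],ik(T[0][0],T[0][1],q0=r.sense()['joint_pos'],n=5))
E
```

```text
[-31.0, 6.3, 15.8] [0.003, -0.1504, -0.0045] dist 35
[515.72304786  -6.16349629 115.82371693] [array([-45.66405381,  40.75966441,  99.10080393,  63.77784701,
       106.7570507 , 125.38742595])]
```

Call:
jog_arm([
  [[-31, 6, 16], [0, -0.15, 0]],
  [[-31, 6, 16], [0, -0.15, 0]],
  [[-31, 6, 16], [0, -0.15, 0]],
  [[-31, 6, 26], [0, -0.15, 0.12]],
  [[-31, 6, 6], [0, -0.15, -0.02]],
  [[-31, 6, 26], [0, -0.15, 0.12]],
  [[-31, 6, 6], [0, -0.15, -0.02]],
  [[-31, 6, 16], [0, -0.15, 0]],
  [[-31, 6, 16], [0, -0.15, 0]],
])

```text
time: 19.5
tool_pos: [516.4, -6.1, 115.5]
tcp_rot: [174.3, 86.8, -110.6]
ft_force: [-0.9, 0.1, -1.4]
finger_gap: 62.3
grip_force: 57.6
```

Call:
jog_arm([
  [[0, 0, -15], [0, 0, 0]],
  [[0, 0, 5], [0, 0, 0.1]],
  [[0, 0, -15], [0, 0, -0.1]],
  [[0, 0, 5], [0, 0, 0.1]],
  [[0, 0, -15], [0, 0, -0.1]],
  [[0, 0, 0], [0, 0, 0]],
  [[0, 0, 0], [0, 0, 0]],
  [[0, 0, 0], [0, 0, 0]],
])

```text
time: 20.3
tool_pos: [515.9, -6.5, 115.8]
tcp_rot: [175.0, 86.9, -109.8]
ft_force: [-0.0, 0.6, -2.5]
finger_gap: 62.3
grip_force: 57.6
```

Call:
jog_arm([
  [[0, 0, 0], [0, 0, 0]],
  [[0, 0, 0], [0, 0, 0]],
  [[0, 0, 0], [0, 0, 0]],
  [[0, 0, 0], [0, 0, 0]],
])

```text
time: 20.7
tool_pos: [516.1, -6.3, 115.9]
tcp_rot: [175.0, 87.0, -109.8]
ft_force: [0.6, 0.6, -2.2]
finger_gap: 62.2
grip_force: 57.6
```

```bash
python3 - <<'E'
from pour import *
s=r.sense();R=Ro.from_euler('xyz',s['tcp_rot'],degrees=True);print('rim',(s['tool_pos']+R.apply(rim_t)).round(0),R.apply(ax_t).round(2),s['ft_force'],s['wrist_torque'])
# return: rim high upright, then place spot
T=[pose((505,-60,160),75,12,100),pose((505,-140,200),60,25,40),pose((505,-240,190),40,40,0)]
R=Ro.from_euler('xyz',s['tcp_rot'],degrees=True)
q=s['joint_pos']
for p,R2 in T:
    q=ik(p,R2,q0=q,n=6)[0]; print(p.round(),q.round(),'ang',np.degrees((R.inv()*R2).magnitude()).round(),R2.apply(ax_t).round(2)); R=R2
plan(*T)
E
```

```text
rim [505. -50.  95.] [-0.18 -0.66 -0.73] [ 0.56934681  0.60439871 -2.24515901] [-0.68254692  0.1777976  -0.05178657]
[494. -12. 154.] [-47.  27. 105.  59. 104.  50.] ang 81.0 [ 0.56 -0.83  0.  ]
[ 509. -105.  165.] [-54.  14. 109.  56.  95.  -0.] ang 58.0 [ 0.26 -0.54  0.8 ]
[ 520. -229.  144.] [-59.   7. 110.  50.  79. -26.] ang 37.0 [0. 0. 1.]
[-37.2, 20.0, -13.1] [-0.1069, 0.1323, -1.3975] dist 44
[39.0, 0.5, -86.7] [-0.3087, 0.1628, -0.9538] dist 95
[-1.3, 94.4, -83.1] [-0.3694, -0.1438, -0.501] dist 126
```

Call:
jog_arm([
  [[-37, 20, -13], [-0.1, 0.13, -1.4]],
  [[-37, 20, -13], [-0.1, 0.13, -1.4]],
  [[-37, 20, -13], [-0.1, 0.13, -1.4]],
  [[-37, 20, -13], [-0.1, 0.13, -1.4]],
  [[-37, 20, -13], [-0.1, 0.13, -1.4]],
  [[-37, 20, -13], [-0.107, 0.132, -1.397]],
  [[-37, 20, -13], [-0.107, 0.132, -1.397]],
  [[-37, 20, -13], [-0.107, 0.132, -1.397]],
  [[-37, 20, -13], [-0.107, 0.132, -1.397]],
  [[-37, 20, -13], [-0.107, 0.132, -1.397]],
])

```text
time: 21.7
tool_pos: [494.1, -11.8, 153.8]
tcp_rot: [-102.2, 9.5, -17.0]
ft_force: [0.8, -0.0, -3.6]
finger_gap: 62.0
grip_force: 57.5
```

Call:
jog_arm([
  [[39, 0, -87], [-0.309, 0.163, -0.954]],
  [[39, 0, -87], [-0.309, 0.163, -0.954]],
  [[39, 0, -87], [-0.309, 0.163, -0.954]],
  [[39, 0, -87], [-0.309, 0.163, -0.954]],
  [[39, 0, -87], [-0.309, 0.163, -0.954]],
  [[39, 0, -87], [-0.309, 0.163, -0.954]],
  [[39, 0, -87], [-0.309, 0.163, -0.954]],
  [[39, 0, -87], [-0.309, 0.163, -0.954]],
])

```text
time: 22.5
tool_pos: [508.3, -104.8, 165.2]
tcp_rot: [-126.0, -44.0, -3.2]
ft_force: [-0.0, 0.4, -1.9]
finger_gap: 61.6
grip_force: 57.5
```

```bash
python3 - <<'E'
from pour import *
H=(Pg+np.array([0,0,130]),Rg)
s=r.sense();R=Ro.from_euler('xyz',s['tcp_rot'],degrees=True);print(np.degrees((R.inv()*Rg).magnitude()),s['tool_pos'])
w=(R.inv()*Rg).as_rotvec()/2
plan(((np.array(s['tool_pos'])+H[0])/2,R*Ro.from_rotvec(w)),H)
E
```

```text
40.39769704774442 [ 508.27191459 -104.76822162  165.23860728]
[13.2, 79.3, -80.0] [-0.3193, -0.0171, -0.1484] dist 113
[-1.5, 101.3, -50.9] [-0.3193, -0.0171, -0.1484] dist 113
```

Call:
jog_arm([
  [[13, 79, -80], [-0.319, -0.017, -0.148]],
  [[13, 79, -80], [-0.319, -0.017, -0.148]],
  [[13, 79, -80], [-0.319, -0.017, -0.148]],
  [[13, 79, -80], [-0.319, -0.017, -0.148]],
  [[13, 79, -80], [-0.319, -0.017, -0.148]],
])

```text
time: 23.0
tool_pos: [523.3, -216.5, 161.6]
tcp_rot: [-151.3, -48.7, 6.6]
ft_force: [-0.4, -0.4, -1.4]
finger_gap: 61.8
grip_force: 57.6
```

Call:
jog_arm([
  [[-1.5, 101, -51], [-0.319, -0.017, -0.148]],
  [[-1.5, 101, -51], [-0.319, -0.017, -0.148]],
  [[-1.5, 101, -51], [-0.319, -0.017, -0.148]],
  [[-1.5, 101, -51], [-0.319, -0.017, -0.148]],
  [[-1.5, 101, -51], [-0.319, -0.017, -0.148]],
  [[-1.5, 101, -51], [-0.319, -0.017, -0.148]],
])

```text
time: 23.6
tool_pos: [538.4, -327.8, 157.7]
tcp_rot: [-179.4, -50.0, 19.6]
ft_force: [-0.1, -0.1, -0.9]
finger_gap: 62.3
grip_force: 57.6
```

```bash
python3 - <<'E'
from pour import *
plan((Pg,Rg)); s=r.sense(); print(s['ft_force'])
a,_=shot('top'); b,_=shot('scene'); cv2.imwrite('pics/c5.png',np.vstack([cv2.resize(a[190:260,310:450],(640,320)),cv2.resize(b[200:310,280:500],(640,280))[:280]]))
E
```

```text
[-98.9, 2.5, 82.4] [-0.0056, 0.0008, -0.004] dist 129
[-0.06942089 -0.07961988 -0.90555585]
```

View pics/c5.png

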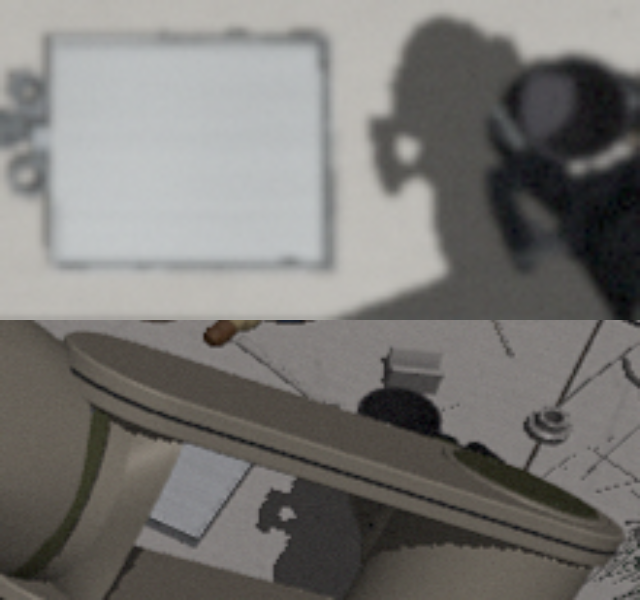

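Bad news, visible in the top picture: the cup is empty, but the nuts lie left of the tray, between tray and rack (around px (315,210–228)). My tray centre was wrong, because the rim fit was contaminated by the rack bar. I'll set the cup down first, then collect the nuts one by one.

Call:
jog_arm([
  [[-30, 1, 25], [-0.005, 0, -0.004]],
  [[-58, 2, 48], [-0.005, 0, -0.004]],
  [[-80, 2.5, 66], [-0.005, 0, -0.004]],
  [[-90, 2.5, 74], [-0.005, 0, -0.004]],
  [[-96, 2.5, 80], [-0.005, 0, -0.004]],
  [[-97.5, 2.5, 81], [-0.005, 0, -0.004]],
  [[-98.7, 2.5, 82.2], [-0.005, 0, -0.004]],
  [[-98.7, 2.5, 82.2], [-0.005, 0, -0.004]],
])

```text
time: 24.5
tool_pos: [539.2, -332.6, 31.5]
tcp_rot: [179.5, -50.0, 20.3]
ft_force: [0.6, -0.9, -1.8]
finger_gap: 62.0
grip_force: 57.5
```

```bash
python3 - <<'E'
from h import *
im,d=shot('top'); Q=cloud('top',d).reshape(-1,3); Q=Q[np.isfinite(Q).all(1)]
t=Q[(Q[:,2]>18)&(Q[:,2]<30)&(Q[:,0]>410)&(Q[:,0]<600)&(Q[:,1]>-235)&(Q[:,1]<-30)]
h,e=np.histogram(t[:,1],bins=np.arange(-235,-25,5));print(list(zip(e.astype(int),h)))
h,e=np.histogram(t[:,0],bins=np.arange(410,605,5));print(list(zip(e.astype(int),h)))
E
```

```text
[(np.int64(-235), np.int64(0)), (np.int64(-230), np.int64(0)), (np.int64(-225), np.int64(22)), (np.int64(-220), np.int64(64)), (np.int64(-215), np.int64(7)), (np.int64(-210), np.int64(6)), (np.int64(-205), np.int64(6)), (np.int64(-200), np.int64(6)), (np.int64(-195), np.int64(6)), (np.int64(-190), np.int64(7)), (np.int64(-185), np.int64(7)), (np.int64(-180), np.int64(6)), (np.int64(-175), np.int64(7)), (np.int64(-170), np.int64(7)), (np.int64(-165), np.int64(5)), (np.int64(-160), np.int64(6)), (np.int64(-155), np.int64(5)), (np.int64(-150), np.int64(6)), (np.int64(-145), np.int64(4)), (np.int64(-140), np.int64(5)), (np.int64(-135), np.int64(4)), (np.int64(-130), np.int64(3)), (np.int64(-125), np.int64(3)), (np.int64(-120), np.int64(4)), (np.int64(-115), np.int64(3)), (np.int64(-110), np.int64(2)), (np.int64(-105), np.int64(4)), (np.int64(-100), np.int64(4)), (np.int64(-95), np.int64(3)), (np.int64(-90), np.int64(2)), (np.int64(-85), np.int64(3)), (np.int64(-80), np.int64(3)), (np.int64(-75), np.int64(3)), (np.int64(-70), np.int64(4)), (np.int64(-65), np.int64(4)), (np.int64(-60), np.
[... 609 characters left out ...]
(4)), (np.int64(485), np.int64(9)), (np.int64(490), np.int64(6)), (np.int64(495), np.int64(4)), (np.int64(500), np.int64(4)), (np.int64(505), np.int64(10)), (np.int64(510), np.int64(7)), (np.int64(515), np.int64(6)), (np.int64(520), np.int64(10)), (np.int64(525), np.int64(8)), (np.int64(530), np.int64(3)), (np.int64(535), np.int64(7)), (np.int64(540), np.int64(9)), (np.int64(545), np.int64(4)), (np.int64(550), np.int64(11)), (np.int64(555), np.int64(6)), (np.int64(560), np.int64(3)), (np.int64(565), np.int64(6)), (np.int64(570), np.int64(3)), (np.int64(575), np.int64(27)), (np.int64(580), np.int64(53)), (np.int64(585), np.int64(0)), (np.int64(590), np.int64(0)), (np.int64(595), np.int64(0))]
```

Call:
jog_arm([
  [[-0.8, 0, 0.6], [0, 0, 0]],
  [[-1.5, 0, 1.3], [0, 0, 0]],
  [[-1.5, 0, 1.3], [0, 0, 0]],
])

```text
time: 24.85
tool_pos: [539.1, -332.4, 29.4]
tcp_rot: [179.5, -50.0, 20.3]
ft_force: [-2.9, -0.5, 4.9]
finger_gap: 62.1
grip_force: 57.8
```

Call:
jog_arm([
  [[-0.4, 0, 0.3], [0, 0, 0]],
  [[-0.8, 0, 0.6], [0, 0, 0]],
  [[-0.8, 0, 0.6], [0, 0, 0]],
])

```text
time: 25.15
tool_pos: [539.4, -332.5, 29.3]
tcp_rot: [179.5, -50.1, 20.3]
ft_force: [-5.6, 2.6, 11.5]
finger_gap: 62.1
grip_force: 58.2
```

Call:
jog_arm([
  [[0, 0, 0], [0, 0, 0]],
  [[0, 0, 0], [0, 0, 0]],
  [[0, 0, 0], [0, 0, 0]],
  [[0, 0, 0], [0, 0, 0]],
  [[0, 0, -10], [0, 0, 0]],
  [[0, 0, -30], [0, 0, 0]],
  [[0, 0, -60], [0, 0, 0]],
  [[0, 0, -100], [0, 0, 0]],
  [[0, 0, -130], [0, 0, 0]],
  [[0, 0, -130], [0, 0, 0]],
], grip=85)

```text
time: 26.15
tool_pos: [443.5, -369.1, 114.4]
tcp_rot: [179.1, -49.9, 20.4]
ft_force: [-0.4, -0.7, -0.4]
finger_gap: 84.9
grip_force: 0.0
```

```bash
python3 - <<'E'
from h import *; from kin import *
s=r.sense(); p=s['tool_pos'];R=Ro.from_euler('xyz',s['tcp_rot'],degrees=True)
R2=Ro.from_euler('xyz',[180,0,90],degrees=True); w=(R.inv()*R2).as_rotvec()/2; print(s['tool_pos'],np.degrees(np.linalg.norm(w)*2))
plan((p+[0,60,150],R),([440,-60,260],R*Ro.from_rotvec(w)),([450,210,250],R2))
E
```

```text
[ 443.47680241 -369.13571215  114.35529285] 84.09136732806988
[128.2, -55.0, -81.4] [0.0, 0.0, 0.0] dist 162
[50.5, -235.7, 63.2] [0.27, -0.3753, -0.5699] dist 249
[210.5, -146.8, 85.1] [0.27, -0.3753, -0.5699] dist 270
```

Call:
jog_arm([
  [[128, -55, -81], [0, 0, 0]],
  [[128, -55, -81], [0, 0, 0]],
  [[128, -55, -81], [0, 0, 0]],
  [[128, -55, -81], [0, 0, 0]],
  [[128, -55, -81], [0, 0, 0]],
])

```text
time: 26.65
tool_pos: [445.7, -306.6, 263.0]
tcp_rot: [179.2, -49.9, 20.6]
ft_force: [0.3, -0.2, -1.1]
finger_gap: 85.3
grip_force: 0.0
```

Call:
jog_arm([
  [[50, -236, 63], [0.27, -0.375, -0.57]],
  [[50, -236, 63], [0.27, -0.375, -0.57]],
  [[50, -236, 63], [0.27, -0.375, -0.57]],
  [[50, -236, 63], [0.27, -0.375, -0.57]],
  [[50, -236, 63], [0.27, -0.375, -0.57]],
  [[50, -236, 63], [0.27, -0.375, -0.57]],
  [[50, -236, 63], [0.27, -0.375, -0.57]],
  [[50, -236, 63], [0.27, -0.375, -0.57]],
])

```text
time: 27.45
tool_pos: [440.0, -57.5, 255.8]
tcp_rot: [171.3, -24.9, 58.7]
ft_force: [-0.9, -0.1, -0.6]
finger_gap: 85.2
grip_force: 0.0
```

Call:
jog_arm([
  [[210, -147, 85], [0.27, -0.375, -0.57]],
  [[210, -147, 85], [0.27, -0.375, -0.57]],
  [[210, -147, 85], [0.27, -0.375, -0.57]],
  [[210, -147, 85], [0.27, -0.375, -0.57]],
  [[210, -147, 85], [0.27, -0.375, -0.57]],
  [[210, -147, 85], [0.27, -0.375, -0.57]],
  [[210, -147, 85], [0.27, -0.375, -0.57]],
  [[210, -147, 85], [0.27, -0.375, -0.57]],
  [[210, -147, 85], [0.27, -0.375, -0.57]],
  [[210, -147, 85], [0.27, -0.375, -0.57]],
], grip=50)

```text
time: 28.45
tool_pos: [449.9, 210.2, 248.9]
tcp_rot: [-179.9, -0.4, 89.9]
ft_force: [1.2, 0.6, -0.3]
finger_gap: 50.4
grip_force: 0.0
```

```bash
cat >> h.py <<'E'
def ortho(cams=('scene','top'),x=(420,600),y=(-240,60),k=4,name=None,fr=True):
    """bench-plane rectified views (at z=10), columns = -y, rows = -x, k px/ 1mm*0.5"""
    out=[]
    for c in cams:
        im,d=r.snapshot(c); p=r.camera_params(c); T=np.linalg.inv(np.array(p['pose']))
        H,Wd=int((x[1]-x[0])*k/2),int((y[1]-y[0])*k/2)
        rr,cc=np.mgrid[0:H,0:Wd]; X=x[1]-rr*2/k; Y=y[1]-cc*2/k
        P=np.stack([X,Y,np.full_like(X,13.),np.ones_like(X)],-1)@T.T
        mx=(P[...,0]/P[...,2]*p['fx']+p['cx']).astype(np.float32); my=(P[...,1]/P[...,2]*p['fy']+p['cy']).astype(np.float32)
        o=cv2.remap(im,mx,my,cv2.INTER_CUBIC)
        for q in range(int(np.ceil(x[0]/20)*20),x[1],20): cv2.putText(o,str(q),(0,int((x[1]-q)*k/2)+3),0,.3,(0,0,255),1); cv2.line(o,(0,int((x[1]-q)*k/2)),(5,int((x[1]-q)*k/2)),(0,0,255),1)
        for q in range(int(np.ceil(y[0]/20)*20),y[1],20): cv2.putText(o,str(q),(int((y[1]-q)*k/2),10),0,.3,(0,0,255),1); cv2.line(o,(int((y[1]-q)*k/2),H-5),(int((y[1]-q)*k/2),H),(0,0,255),1)
        out.append(o)
    o=np.vstack(out); 
    if name: cv2.imwrite('pics/'+name+'.png',o)
    return o
E
python3 - <<'E'
from h import *
o=ortho(x=(430,610),y=(-90,110),k=3,name='o6a'); print(o.shape)
b=ortho(cams=('scene','top'),x=(430,610),y=(-90,110),k=3)
cv2.imwrite('pics/o6.png',cv2.resize(np.hstack([o[:270],o[270:]]),None,fx=1.3,fy=1.3))
s=r.sense();print(s['tool_pos'],s['tcp_rot'])
E
```

```text
(540, 300, 3)
[449.5456069  211.6128002  249.47856914] [-179.99989463   -0.37739585   90.05490197]
```

View pics/o6.png

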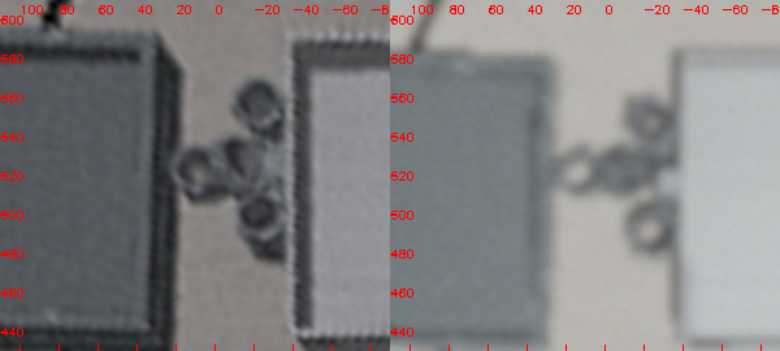

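```bash
python3 - <<'E'
from h import *
D={}
for c in('top','scene'):
    ds=[];ims=[]
    for i in range(5):
        im,d=r.snapshot(c); ds.append(np.where(d==0,np.nan,d)); ims.append(im.astype(float))
    d=np.nanmedian(ds,0); W=cloud(c,d.astype(np.float32)); Q=W.reshape(-1,3); D[c]=(np.mean(ims,0),W)
    b=Q[(Q[:,0]>440)&(Q[:,0]<470)&(Q[:,1]>-20)&(Q[:,1]<20)]; print(c,'bench',np.nanmedian(b[:,2]))
    m=(Q[:,0]>465)&(Q[:,0]<580)&(Q[:,1]>-36)&(Q[:,1]<34); t=Q[m]
    G={}
    for q in t: G.setdefault((int((580-q[0])//5),int((34-q[1])//5)),[]).append(q[2])
    print('rows x from 577 down, cols y from 31 down by 5')
    for i in range(23): print(577-5*i,' '.join('%3d'%np.max(G[(i,j)]) if (i,j) in G else '  .' for j in range(14)))
im=D['scene'][0]; p=r.camera_params('scene'); T=np.linalg.inv(np.array(p['pose']))
P=np.array([[460,40,0,1],[590,40,0,1],[590,-50,0,1],[460,-50,0,1]])@T.T
uv=np.c_[P[:,0]/P[:,2]*p['fx']+p['cx'],P[:,1]/P[:,2]*p['fy']+p['cy']]; a=uv.min(0).astype(int);b=uv.max(0).astype(int); print(a,b)
A=cv2.resize(im[a[1]:b[1],a[0]:b[0]].astype(np.uint8),(400,int(400*(b[1]-a[1])/(b[0]-a[0]))),interpolation=cv2.INTER_CUBIC)
B=cv2.resize(D['top'][0][195:245,295:330].astype(np.uint8),None,fx=A.shape[0]/50,fy=A.shape[0]/50,interpolation=cv2.INTER_CUBIC)
C=np.hstack([A,B]); C=cv2.convertScaleAbs(C,alpha=1.3); print(C.shape); cv2.imwrite('pics/z7.png',C)
E
```

```text
top bench 0.0038247556332180466
rows x from 577 down, cols y from 31 down by 5
577  29  34   1   1   0   3   1   3   0   0   2   0   1   0
572  31  30   1   1   1   2   0   4   0   0   1   1   2   2
567  30  31   0   0   1  -2  -1   1   3   1   3   3   0   2
562  31  32   0   1   0   2   0   2   3   4   1   1   0   3
557  31  34   3   2   0   2   1   0   0   1  31  26  26  27
552  29  28   4   0  -1   0   1   2   0  26  29  15  27  25
547  31  30   5   2   0   1   2   0   3  25  13   0   0  25
542  31  31   1   0   3   2   2   0  30  25  27   1  -1  26
537  31  30   3   1   2   1   0  -1   2  -1  28  29  29  14
532  29  29  14  12  15  13  16  16  18  18  13  11  13  16
527  31  28  13  -1   1  13  17  26  23  11  15  22  18  18
522  30  29  12   1  -3  18  19  27  26   7  14  21  25  25
517  31  30  14   2   0  17  20  24  22  10  14   3  23  25
512  30  29  10  12  11  13  18  25  23  19  14   0  25  25
507  31  25  13  12  13   1   0  14  18  18   1  -2  27  24
502  31  18   1   0   3   0   0   3   1   0  13  29  28  16
497  32  11   1   1   0   2   1   2   0  13  31  25  25  27
4
[... 1212 characters left out ...]
8  28  11  11  11  10  17  24  21  16  12 -799  24
512 -797  29  23  -1  11  12   6  -2  11  20  17 -797 -801  23
507  30  29  24  -1   0   0   0  -1 -800 -800 -803 -798 -796  16
502  29  28  25  -1  -1   0   0  -1 -798 -802 -800  25  25  25
497  28  29   0  -1  -1   0  -1   0   0  22  26  26 -799  23
492  28  29   0   0   0  -1   0  -2   0 -800  25  12 -798  24
487  28  29   0  -2   0   0  -1   0   0  -1  25  25 -799  25
482  28  28   0   0   0  -1   0   0   0   0  23  24  26  24
477  29  28   0   0   0   0   0   0  -1  -1   0   0   0   0
472  28  28  24   0   0   0   0   0   0   0   0   0  -1 -799
467  28  29  -1   0   0   0   0   0   0  -1  -1   0   1  -2
[269 209] [320 252]
(337, 636, 3)
```

View pics/z7.png

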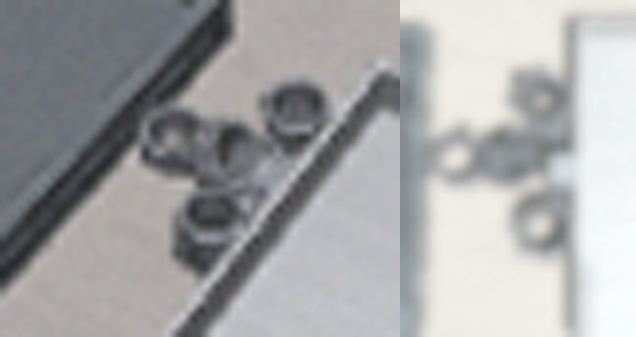

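Depth shows the nuts between the rack (y=36) and the tray (edge y=-37): A is flat at (519,14), and D sits tilted on top at (521,-3). There are stacks of two at (489,-22) and (545,-22), and probably two more under or beside D. I start with D on top. The true tray centre is (506.5,-128.5).

Call:
jog_arm([
  [[-210, 71.5, 150], [0, 0, 0]],
  [[-210, 71.5, 150], [0, 0, 0]],
  [[-210, 71.5, 150], [0, 0, 0]],
  [[-210, 71.5, 150], [0, 0, 0]],
  [[-210, 71.5, 150], [0, 0, 0]],
  [[-210, 71.5, 150], [0, 0, 0]],
  [[-210, 71.5, 150], [0, 0, 0]],
  [[-210, 71.5, 150], [0, 0, 0]],
], grip=38)

```text
time: 29.95
tool_pos: [521.3, 4.5, 98.1]
tcp_rot: [-179.9, -0.4, 90.2]
ft_force: [0.3, 0.2, 1.1]
finger_gap: 38.2
grip_force: 0.0
```

```bash
python3 - <<'E'
from h import *
plan(([521,2,15],[180,0,90]))
E
```

```text
[-3.1, -0.2, 83.1] [-0.0011, -0.0067, 0.0029] dist 83
```

Call:
jog_arm([
  [[-3, 0, 30], [0, -0.007, 0.003]],
  [[-3, 0, 60], [0, -0.007, 0.003]],
  [[-3, 0, 75], [0, -0.007, 0.003]],
  [[-3, 0, 82], [0, -0.007, 0.003]],
  [[-3, 0, 82], [0, -0.007, 0.003]],
])

```text
time: 30.45
tool_pos: [521.0, 2.3, 15.8]
tcp_rot: [-179.9, 0.0, 90.1]
ft_force: [-0.3, 0.0, 0.2]
finger_gap: 38.1
grip_force: 0.0
```

Call:
jog_arm([
  [[0, 0, 0], [0, 0, 0]],
  [[0, 0, 0], [0, 0, 0]],
  [[0, 0, 0], [0, 0, 0]],
  [[0, 0, 0], [0, 0, 0]],
  [[0, 0, 0], [0, 0, 0]],
], grip=15, force=30)

```text
time: 30.95
tool_pos: [522.9, 2.2, 17.4]
tcp_rot: [179.8, -0.0, 90.0]
ft_force: [1.7, 6.2, 4.3]
finger_gap: 15.4
grip_force: 6.3
```

Call:
jog_arm([
  [[0, 0, -15], [0, 0, 0]],
  [[0, 0, -40], [0, 0, 0]],
  [[0, 0, -60], [0, 0, 0]],
  [[0, 0, -60], [0, 0, 0]],
])

```text
time: 31.35
tool_pos: [524.0, 1.0, 80.1]
tcp_rot: [179.7, 0.1, 90.0]
ft_force: [1.3, 0.5, 1.1]
finger_gap: 15.3
grip_force: 0.0
```

Call:
jog_arm([
  [[50, 0, -40], [0, 0, 0]],
  [[100, 0, -80], [0, 0, 0]],
  [[150, 0, -80], [0, 0, 0]],
  [[170, 0, -80], [0, 0, 0]],
  [[170, 0, -80], [0, 0, 0]],
], grip=38)

```text
time: 31.85
tool_pos: [521.2, 176.4, 156.9]
tcp_rot: [179.9, -0.1, 90.3]
ft_force: [0.1, -0.9, -0.3]
finger_gap: 38.1
grip_force: 0.0
```

```bash
cat >> h.py <<'E'
def hmap(x=(465,580),y=(-36,34),st=5,pic=None,n=4,cams=('top','scene')):
    for c in cams:
        ds=[];ims=[]
        for i in range(n):
            im,d=r.snapshot(c); ds.append(np.where(d==0,np.nan,d)); ims.append(im.astype(float))
        W=cloud(c,np.nanmedian(ds,0)); Q=W.reshape(-1,3); 
        Q=Q[(Q[:,0]>x[0])&(Q[:,0]<x[1])&(Q[:,1]>y[0])&(Q[:,1]<y[1])&(Q[:,2]>-10)&(Q[:,2]<45)]
        G={}
        for q in Q: G.setdefault((int((x[1]-q[0])//st),int((y[1]-q[1])//st)),[]).append(q[2])
        nj=int((y[1]-y[0])/st); print(c,'      '+' '.join('%3d'%(y[1]-st*j-st//2) for j in range(nj)))
        for i in range(int((x[1]-x[0])/st)): print('%7d '%(x[1]-st*i-st//2),' '.join('%3d'%np.max(G[(i,j)]) if (i,j) in G else '  .' for j in range(nj)))
E
python3 - <<'E'
from h import *
hmap()
print(r.sense()['tool_pos'])
E
```

```text
top        32  27  22  17  12   7   2  -3  -8 -13 -18 -23 -28 -33
    578   32  30   3   0   2   2   0   3   1   2   0   0   1   1
    573   32  29   0   0   1   0   0   0   3   0   0   2   1   3
    568   29  29   2   1   4   0   0  -1   0   0   1   0   4   2
    563   30  32   1   0   0   2   1   2   1   2   0   1  -1   1
    558   31  32   0   0   2   2   0   0   2  -1  25  30  26  26
    553   27  27   1   0   0   1   0   0   0  28  23  14  23  28
    548   31  26   2   2   1   0   1   1   1  28  25   0   1  30
    543   34  33   3   2   1   3   2   1   2  27  27   1   0  28
    538   31  31   0  -4   1   1  -1   0   2  -1  27  27  28  23
    533   30  31  16  12  14  13   0  14  19  19  15  14  12  13
    528   31  29  16   0   3  14   0  23  23  11  15  14  19  19
    523   32  29  14   1   0  14  15  21  23  -1  12  16  26  24
    518   31  31  15   1   2  14  14  24  24   4  14  13  23  24
    513   31  29  13  13  14  13   0  19  21  18  16  12  24  22
    508   32  23  11  12  14   2   0  13  17  18  16   4  24  24
    503   33  18   0   0   1   1   1   3   1   0  20  26  2
[... 1364 characters left out ...]
3   .  24
    513   28  31  14  11  13  13  10   0  14  18  17  15   .  22
    508   28  30   6   0  -2   0   0   0   .   .   .   .   .  19
    503   29  28  11   0   0  -1   0   0   .   .  23  24  25  25
    498   29  29  21  -1  -1  -1   0   0  -1   .  25  25   .   .
    493   28  29  22   0   0   0   0  -2   0   .  25   .   .  24
    488   29  29  -1   1   0   0   0   0  -1  -1  24  26  24  25
    483   30  29   0   0   0   0   0   0  -1   0  22  25  26  26
    478   28  28   0   0   0   0  -1   0  -1  -2   0   0  -1   .
    473   30  28   0  -1   1   0   0   0   1   0   0   0   0   .
    468   28  28   0   0  -1  -1  -1   0  -1  -1   0   0  -1   .
[521.13521589 170.3858746  155.07282382]
```

```bash
python3 - <<'E'
from h import *
D=[180,0,90]
plan(([521,15,60],D),([521,15,2],D))
E
```

```text
[-155.3, 0.2, 95.3] [-0.0017, 0.0012, -0.0013] dist 182
[0.0, -0.0, 58.0] [0.0, 0.0, 0.0] dist 58
```

Call:
jog_arm([
  [[-50, 0, 30], [0, 0, 0]],
  [[-100, 0, 60], [0, 0, 0]],
  [[-155, 0, 90], [0, 0, 0]],
  [[-155, 0, 95], [0, 0, 0]],
  [[-155, 0, 95], [0, 0, 0]],
  [[-155, 0, 130], [0, 0, 0]],
  [[-155, 0, 148], [0, 0, 0]],
  [[-155, 0, 153], [0, 0, 0]],
  [[-155, 0, 153], [0, 0, 0]],
])

```text
time: 33.15
tool_pos: [520.6, 15.4, 1.9]
tcp_rot: [-179.9, 0.1, 90.0]
ft_force: [-0.1, -7.6, -4.5]
finger_gap: 38.0
grip_force: 3.7
```

Call:
jog_arm([
  [[0, 0, 0], [0, 0, 0]],
  [[0, 0, 0], [0, 0, 0]],
  [[0, 0, 0], [0, 0, 0]],
  [[0, 0, 0], [0, 0, 0]],
  [[0, 0, 0], [0, 0, 0]],
], grip=15, force=30)

```text
time: 33.65
tool_pos: [522.4, 15.5, 3.5]
tcp_rot: [179.9, 0.1, 90.0]
ft_force: [3.2, -6.2, -3.4]
finger_gap: 23.3
grip_force: 31.0
```

Call:
jog_arm([
  [[0, 0, -15], [0, 0, 0]],
  [[0, 0, -40], [0, 0, 0]],
  [[0, 0, -60], [0, 0, 0]],
  [[0, 0, -60], [0, 0, 0]],
])

```text
time: 34.05
tool_pos: [524.1, 16.6, 66.6]
tcp_rot: [179.7, 0.1, 90.0]
ft_force: [1.1, 0.2, 0.3]
finger_gap: 23.6
grip_force: 30.1
```

Call:
jog_arm([
  [[-30, 8, 0], [0, 0, 0]],
  [[-74, 21, 0], [0, 0, 0]],
  [[-74, 21, 0], [0, 0, 0]],
  [[-74, 21, 20], [0, 0, 0]],
  [[-74, 21, 45], [0, 0, 0]],
  [[-74, 21, 55], [0, 0, 0]],
  [[-74, 21, 55], [0, 0, 0]],
  [[-74, 21, 55], [0, 0, 0]],
])

```text
time: 34.85
tool_pos: [542.2, -57.2, 8.0]
tcp_rot: [-179.9, 0.0, 90.0]
ft_force: [-0.6, 0.7, 0.1]
finger_gap: 23.3
grip_force: 29.5
```

Call:
jog_arm([
  [[0, 0, 0], [0, 0, 0]],
  [[0, 0, 0], [0, 0, 0]],
  [[0, 0, 0], [0, 0, 0]],
  [[0, 0, -20], [0, 0, 0]],
  [[0, 0, -60], [0, 0, 0]],
  [[60, 0, -110], [0, 0, 0]],
  [[150, 0, -130], [0, 0, 0]],
  [[220, 0, -130], [0, 0, 0]],
  [[220, 0, -130], [0, 0, 0]],
  [[220, 0, -130], [0, 0, 0]],
], grip=36)

```text
time: 35.85
tool_pos: [541.4, 165.4, 138.3]
tcp_rot: [-180.0, -0.0, 90.1]
ft_force: [-3.8, -1.8, -2.8]
finger_gap: 36.3
grip_force: 0.0
```

```bash
python3 - <<'E'
from h import *
hmap(); hmap(x=(520,570),y=(-90,-40),cams=('top',))
s=r.sense();print(s['tool_pos'],s['tcp_rot'])
E
```

```text
top        32  27  22  17  12   7   2  -3  -8 -13 -18 -23 -28 -33
    578   31  30   1   1   0   0   1  -1   0   2   3   0   3   3
    573   30  31   2   0   4   3   2   0   3   0   2   2   0   0
    568   32  31   0   0  -2  -1   1   1   3  -1   2   0   0   2
    563   33  31   2   2   1   0   2   0   1   3   0   0   0   0
    558   31  30   2   3   3   1   3   1   1  -1  28  28  27  24
    553   30  30   1  -1   2   1   0   2   2  29  25  17  22  27
    548   32  31   0   3   3   2   0   1   1  24  21   1   0  25
    543   32  32   0   2   1   4   1   0   4  27  28   1  -3  28
    538   33  32   0   2   1   0   2   0   1   0  28  26  24  23
    533   33  28   2   2   0   2  14  13  14   0   8  16  15  11
    528   30  29   3   1   1  13  11  10  13  13   7   1  17  17
    523   32  28   0   0   2  12  10   2   1  16  12   0  24  24
    518   29  29   0   2   0  15   9   0  14  14  14   1  26  24
    513   33  28   3   1   0  12  12  13  15  14   0   2  26  22
    508   31  24   1   0   0   0   2  12  12   2   0   0  21  24
    503   30  21   1   1   2   1   1   2   1   2  29  28  2
[... 1954 characters left out ...]
   .
    468   28  29  -1   0   0   0  -1   0  -1  -2  -1   0   0   0
top       -42 -47 -52 -57 -62 -67 -72 -77 -82 -87
    568    2   1   0   3   1   2   3   3   3   3
    563    3   2   1   1   3   1   2   2   5   5
    558    4   5   2   2   2   4   2   7   3   3
    553    5   2  16  16  17  15   3   3   3   0
    548    2  17  18   4  16  15   5   1   4   5
    543    6  15   2   4   4  15   1   2   3   2
    538   -1  15  13  -1   3  17   3   2   2   1
    533    0   3  17  16  17  14   5   4   4   2
    528    4   6   2   3   4   2   1   5   2   4
    523    0   2   3   1   2   2   0   3   1   2
[541.43351519 161.02755596 136.54356451] [-1.79832609e+02  4.02922048e-02  8.98624686e+01]
```

Call:
jog_arm([
  [[-50, -8, 30], [0, 0, 0]],
  [[-100, -20, 60], [0, 0, 0]],
  [[-150, -20, 70], [0, 0, 0]],
  [[-160, -20.5, 85], [0, 0, 0]],
  [[-160, -20.5, 95], [0, 0, 0]],
  [[-160, -20.5, 115], [0, 0, 0]],
  [[-160, -20.5, 128], [0, 0, 0]],
  [[-160, -20.5, 134], [0, 0, 0]],
  [[-160, -20.5, 134], [0, 0, 0]],
])

```text
time: 37.35
tool_pos: [520.9, 2.8, 2.8]
tcp_rot: [-179.8, 0.0, 90.0]
ft_force: [0.2, 0.0, 0.0]
finger_gap: 36.0
grip_force: 0.0
```

Call:
jog_arm([
  [[0, 0, 0], [0, 0, 0]],
  [[0, 0, 0], [0, 0, 0]],
  [[0, 0, 0], [0, 0, 0]],
  [[0, 0, 0], [0, 0, 0]],
  [[0, 0, -15], [0, 0, 0]],
  [[0, 0, -40], [0, 0, 0]],
  [[0, 0, -60], [0, 0, 0]],
  [[0, 0, -60], [0, 0, 0]],
], grip=15)

```text
time: 38.15
tool_pos: [524.7, 2.3, 68.3]
tcp_rot: [179.7, 0.1, 90.0]
ft_force: [0.7, -0.0, 0.1]
finger_gap: 24.6
grip_force: 29.5
```

Call:
jog_arm([
  [[-45, 10, 0], [0, 0, 0]],
  [[-90, 21, 0], [0, 0, 0]],
  [[-106, 21, 0], [0, 0, 0]],
  [[-106, 21, 0], [0, 0, 0]],
  [[-106, 21, 20], [0, 0, 0]],
  [[-106, 21, 45], [0, 0, 0]],
  [[-106, 21, 54], [0, 0, 0]],
  [[-106, 21, 54], [0, 0, 0]],
  [[-106, 21, 54], [0, 0, 0]],
])

```text
time: 39.05
tool_pos: [542.8, -102.9, 10.3]
tcp_rot: [-179.9, 0.0, 90.1]
ft_force: [-0.6, -0.7, -0.0]
finger_gap: 24.8
grip_force: 29.7
```

Call:
jog_arm([
  [[0, 0, 4], [0, 0, 0]],
  [[0, 0, 4], [0, 0, 0]],
])

```text
time: 39.25
tool_pos: [543.1, -103.4, 6.2]
tcp_rot: [-180.0, 0.1, 90.0]
ft_force: [0.1, 0.1, -0.8]
finger_gap: 24.6
grip_force: 29.7
```

Call:
jog_arm([
  [[0, 0, 0], [0, 0, 0]],
  [[0, 0, 0], [0, 0, 0]],
  [[0, 0, 0], [0, 0, 0]],
  [[0, 0, -20], [0, 0, 0]],
  [[0, 0, -50], [0, 0, 0]],
  [[20, -10, -70], [0, 0, 0]],
  [[60, -40, -70], [0, 0, 0]],
  [[93, -52, -70], [0, 0, 0]],
  [[93, -52, -70], [0, 0, 0]],
  [[93, -52, -70], [0, 0, 0]],
], grip=36)

```text
time: 40.25
tool_pos: [490.8, -10.0, 76.0]
tcp_rot: [-180.0, 0.1, 90.1]
ft_force: [-0.1, -0.1, 0.8]
finger_gap: 35.9
grip_force: 0.0
```

```bash
python3 - <<'E'
from h import *
plan(([490,-12,15],[180,0,90]))
E
```

```text
[-1.9, -0.8, 61.0] [-0.0001, 0.0012, 0.0022] dist 61
```

Call:
jog_arm([
  [[-2, -1, 25], [0, 0, 0]],
  [[-2, -1, 45], [0, 0, 0]],
  [[-2, -1, 56], [0, 0, 0]],
  [[-2, -1, 60], [0, 0, 0]],
  [[-2, -1, 60], [0, 0, 0]],
])

```text
time: 40.75
tool_pos: [489.6, -13.0, 15.4]
tcp_rot: [-179.9, 0.1, 90.0]
ft_force: [-0.1, 0.2, -0.4]
finger_gap: 35.6
grip_force: 0.0
```

Call:
jog_arm([
  [[0, 0, 0], [0, 0, 0]],
  [[0, 0, 0], [0, 0, 0]],
  [[0, 0, 0], [0, 0, 0]],
  [[0, 0, 0], [0, 0, 0]],
  [[0, 0, -15], [0, 0, 0]],
  [[0, 0, -40], [0, 0, 0]],
  [[0, 0, -50], [0, 0, 0]],
  [[0, 0, -50], [0, 0, 0]],
], grip=15)

```text
time: 41.55
tool_pos: [491.3, -12.6, 67.5]
tcp_rot: [179.8, 0.1, 90.0]
ft_force: [-0.4, -0.0, -0.2]
finger_gap: 22.0
grip_force: 29.0
```

Call:
jog_arm([
  [[-40, -8, 0], [0, 0, 0]],
  [[-80, -16, 0], [0, 0, 0]],
  [[-107, -20, 0], [0, 0, 0]],
  [[-107, -20, 0], [0, 0, 0]],
  [[-107, -20, 20], [0, 0, 0]],
  [[-107, -20, 45], [0, 0, 0]],
  [[-107, -20, 57], [0, 0, 0]],
  [[-107, -20, 59], [0, 0, 0]],
  [[-107, -20, 59], [0, 0, 0]],
])

```text
time: 42.45
tool_pos: [469.4, -119.0, 6.5]
tcp_rot: [-179.9, 0.0, 90.1]
ft_force: [-0.1, -0.9, -1.0]
finger_gap: 22.4
grip_force: 30.8
```

Call:
jog_arm([
  [[0, 0, 0], [0, 0, 0]],
  [[0, 0, 0], [0, 0, 0]],
  [[0, 0, 0], [0, 0, 0]],
  [[0, 0, -20], [0, 0, 0]],
  [[0, 0, -60], [0, 0, 0]],
  [[40, 0, -110], [0, 0, 0]],
  [[90, 0, -130], [0, 0, 0]],
  [[180, 30, -130], [0, 0, 0]],
  [[240, 30, -130], [0, 0, 0]],
  [[280, 30, -130], [0, 0, 0]],
], grip=36)

```text
time: 43.45
tool_pos: [495.5, 105.2, 136.8]
tcp_rot: [179.9, 0.0, 90.0]
ft_force: [1.2, -0.7, -0.4]
finger_gap: 36.1
grip_force: 0.0
```

```bash
python3 - <<'E'
from h import *
hmap(y=(-221,34),cams=('top',),x=(440,575))
s=r.sense();print(s['tool_pos'],s['tcp_rot'])
E
```

```text
top        32  27  22  17  12   7   2  -3  -8 -13 -18 -23 -28 -33 -38 -43 -48 -53 -58 -63 -68 -73 -78 -83 -88 -93 -98 -103 -108 -113 -118 -123 -128 -133 -138 -143 -148 -153 -158 -163 -168 -173 -178 -183 -188 -193 -198 -203 -208 -213 -218
    573   30  29   2   3   0   0   3   2   1  -1  -1   3   2   0  28   3   4   6   2   3   6   5   3   5   1   3   4   5   3   3   3   2   4   4   2   3   2   2   3   0   3   5   5   3   2   4   3   4   3   3  27
    568   30  30   1   0   0   3   0   0   2  -1   1   2   0   0  27   1   2   4   3   5   4   3   1   3   4   3   3   4   2   1   4   3   4   2   1   1   1   4   4   4   1   1   0   1   3   4   1   3   1   1  27
    563   31  29   1   0   2   3   1   1   1   0   1   3   1   2  25   1   3   0   0   3   4   8   3   4   4   5   6   3   1   5   4   4   6   6   6   4   2   4   3   7   3   3   3   2   4   4   3   4   2   1  26
    558   33  32   3   0   1   3   0   4   0   0  27  26  28  26  27   5   4   4   4   3   5   3   2   3   5   1   4   3   0   1   3   3   4   4   5   4   4   2   3   3   3   3   3   1   4   2   1   4   5   3  28
    553   
[... 4279 characters left out ...]
  4   0   3   2   2   0   0   0   2  27   2   2   5   4   5   4   4   2   3   3   3   2   2   1   5   3   1   3   2   4   4   4   4   2   4   3   3   4   3   3   2   5   3   4   4  29
    448   32   0   3  -1   0   2  -2   1   1   0   2  -1   2   0  26   2   5   4   4   3   5   1   2   2   2   3   3   4   3   4   5   4   3   4   3   1   4   2   4   4   3   3   3   4   2   5   4   2   3   4  28
    443   29   1   1   1   2   1   0   2   0  -1   1   3   0   3  24   3   3   0   4   1   1   5   1   7   4   4   4   3   3   3   4   1   0   5   2   1   2   4   1   0   3   0   2   0   2   2   2   4   3   4  26
[494.68221841 104.55581859 135.67095805] [-1.79973141e+02  6.46674352e-02  9.02155365e+01]
```

Call:
jog_arm([
  [[-40, 20, 20], [0, 0, 0]],
  [[-80, 40, 40], [0, 0, 0]],
  [[-116, 51, 60], [0, 0, 0]],
  [[-116.5, 51, 80], [0, 0, 0]],
  [[-116.5, 51, 100], [0, 0, 0]],
  [[-116.5, 51, 114], [0, 0, 0]],
  [[-116.5, 51, 120], [0, 0, 0]],
  [[-116.5, 51, 120], [0, 0, 0]],
])

```text
time: 44.45
tool_pos: [544.9, -13.7, 14.7]
tcp_rot: [-179.9, 0.0, 90.0]
ft_force: [-0.9, 0.4, 0.2]
finger_gap: 35.7
grip_force: 0.0
```

Call:
jog_arm([
  [[0, 0, 0], [0, 0, 0]],
  [[0, 0, 0], [0, 0, 0]],
  [[0, 0, 0], [0, 0, 0]],
  [[0, 0, 0], [0, 0, 0]],
  [[0, 0, -15], [0, 0, 0]],
  [[0, 0, -40], [0, 0, 0]],
  [[0, 0, -50], [0, 0, 0]],
  [[0, 0, -50], [0, 0, 0]],
], grip=15)

```text
time: 45.25
tool_pos: [547.7, -13.4, 68.2]
tcp_rot: [179.8, 0.1, 90.0]
ft_force: [0.2, -0.6, -0.4]
finger_gap: 22.7
grip_force: 28.8
```

Call:
jog_arm([
  [[-45, -1, 0], [0, 0, 0]],
  [[-90, -2, 0], [0, 0, 0]],
  [[-131, -3, 0], [0, 0, 0]],
  [[-131, -3, 0], [0, 0, 0]],
  [[-131, -3, 20], [0, 0, 0]],
  [[-131, -3, 45], [0, 0, 0]],
  [[-131, -3, 56], [0, 0, 0]],
  [[-131, -3, 58], [0, 0, 0]],
  [[-131, -3, 58], [0, 0, 0]],
])

```text
time: 46.15
tool_pos: [542.5, -143.8, 7.3]
tcp_rot: [-179.9, 0.0, 90.1]
ft_force: [0.6, -0.4, 0.2]
finger_gap: 22.5
grip_force: 28.9
```

Call:
jog_arm([
  [[0, 0, 0], [0, 0, 0]],
  [[0, 0, 0], [0, 0, 0]],
  [[0, 0, 0], [0, 0, 0]],
  [[0, 0, -20], [0, 0, 0]],
  [[0, 0, -50], [0, 0, 0]],
  [[40, -15, -60], [0, 0, 0]],
  [[80, -35, -60], [0, 0, 0]],
  [[120, -50, -60], [0, 0, 0]],
  [[133, -50, -60], [0, 0, 0]],
  [[133, -50, -60], [0, 0, 0]],
], grip=36)

```text
time: 47.15
tool_pos: [492.8, -9.7, 68.0]
tcp_rot: [180.0, 0.0, 90.2]
ft_force: [0.9, -0.2, -0.0]
finger_gap: 35.9
grip_force: 0.0
```

```bash
python3 - <<'E'
from h import *
plan(([492.5,-12,2],[180,0,90]))
E
```

```text
[-2.3, -0.4, 66.0] [0.0001, 0.0008, 0.0032] dist 66
```

Call:
jog_arm([
  [[-2, 0, 25], [0, 0, 0]],
  [[-2, 0, 48], [0, 0, 0]],
  [[-2, 0, 60], [0, 0, 0]],
  [[-2, 0, 66], [0, 0, 0]],
  [[-2, 0, 66], [0, 0, 0]],
])

```text
time: 47.65
tool_pos: [492.4, -13.8, 0.9]
tcp_rot: [-179.9, 0.0, 90.0]
ft_force: [0.2, 0.2, -0.6]
finger_gap: 36.1
grip_force: 0.0
```

Call:
jog_arm([
  [[0, 0, 0], [0, 0, 0]],
  [[0, 0, 0], [0, 0, 0]],
  [[0, 0, 0], [0, 0, 0]],
  [[0, 0, 0], [0, 0, 0]],
  [[0, 0, -15], [0, 0, 0]],
  [[0, 0, -40], [0, 0, 0]],
  [[0, 0, -60], [0, 0, 0]],
  [[0, 0, -60], [0, 0, 0]],
], grip=15)

```text
time: 48.45
tool_pos: [495.3, -13.5, 64.8]
tcp_rot: [179.7, 0.1, 90.0]
ft_force: [0.3, 0.5, -1.5]
finger_gap: 23.3
grip_force: 28.9
```

Call:
jog_arm([
  [[-45, -6, 0], [0, 0, 0]],
  [[-90, -12, 0], [0, 0, 0]],
  [[-135, -18, 0], [0, 0, 0]],
  [[-170, -22, 0], [0, 0, 0]],
  [[-170, -22, 5], [0, 0, 0]],
  [[-170, -22, 35], [0, 0, 0]],
  [[-170, -22, 50], [0, 0, 0]],
  [[-170, -22, 56], [0, 0, 0]],
  [[-170, -22, 57], [0, 0, 0]],
  [[-170, -22, 57], [0, 0, 0]],
])

```text
time: 49.45
tool_pos: [470.6, -182.6, 4.2]
tcp_rot: [-179.9, 0.0, 90.1]
ft_force: [0.4, 0.4, 0.9]
finger_gap: 23.0
grip_force: 29.1
```

Call:
jog_arm([
  [[0, 0, 0], [0, 0, 0]],
  [[0, 0, 0], [0, 0, 0]],
  [[0, 0, 0], [0, 0, 0]],
  [[0, 0, -25], [0, 0, 0]],
  [[0, 0, -60], [0, 0, 0]],
  [[40, 18, -64], [0, 0, 0]],
  [[80, 36, -64], [0, 0, 0]],
  [[120, 54, -64], [0, 0, 0]],
  [[160, 75, -64], [0, 0, 0]],
  [[170, 75, -64], [0, 0, 0]],
], grip=36)

```text
time: 50.45
tool_pos: [547.7, -9.5, 69.1]
tcp_rot: [179.9, -0.0, 90.2]
ft_force: [0.0, 0.3, -0.5]
finger_gap: 35.8
grip_force: 0.0
```

```bash
python3 - <<'E'
from h import *
plan(([546,-12,2],[180,0,90]))
E
```

```text
[-2.5, -1.9, 67.1] [0.0014, -0.0001, 0.0034] dist 67
```

Call:
jog_arm([
  [[-2, -2, 25], [0, 0, 0]],
  [[-2, -2, 48], [0, 0, 0]],
  [[-2, -2, 60], [0, 0, 0]],
  [[-2, -2, 66], [0, 0, 0]],
  [[-2, -2, 66], [0, 0, 0]],
])

```text
time: 50.95
tool_pos: [543.1, -15.5, 1.9]
tcp_rot: [-179.9, 0.0, 90.0]
ft_force: [-0.6, 0.6, 0.1]
finger_gap: 36.2
grip_force: 0.0
```

Call:
jog_arm([
  [[0, 0, 0], [0, 0, 0]],
  [[0, 0, 0], [0, 0, 0]],
  [[0, 0, 0], [0, 0, 0]],
  [[0, 0, 0], [0, 0, 0]],
  [[0, 0, -15], [0, 0, 0]],
  [[0, 0, -40], [0, 0, 0]],
  [[0, 0, -60], [0, 0, 0]],
  [[0, 0, -60], [0, 0, 0]],
], grip=15)

```text
time: 51.75
tool_pos: [546.6, -15.5, 66.9]
tcp_rot: [179.7, 0.1, 90.0]
ft_force: [0.6, 0.6, -0.6]
finger_gap: 23.1
grip_force: 28.0
```

Call:
jog_arm([
  [[-45, -1, 0], [0, 0, 0]],
  [[-90, -2, 0], [0, 0, 0]],
  [[-135, -3, 0], [0, 0, 0]],
  [[-177, -3, 0], [0, 0, 0]],
  [[-177, -3, 5], [0, 0, 0]],
  [[-177, -3, 35], [0, 0, 0]],
  [[-177, -3, 50], [0, 0, 0]],
  [[-177, -3, 56], [0, 0, 0]],
  [[-177, -3, 57], [0, 0, 0]],
  [[-177, -3, 57], [0, 0, 0]],
])

```text
time: 52.75
tool_pos: [540.6, -191.4, 5.6]
tcp_rot: [-179.9, 0.0, 90.1]
ft_force: [-0.8, 3.4, -0.7]
finger_gap: 20.3
grip_force: 29.3
```

Call:
jog_arm([
  [[0, 0, 0], [0, 0, 0]],
  [[0, 0, 0], [0, 0, 0]],
  [[0, 0, 0], [0, 0, 0]],
  [[0, 0, -25], [0, 0, 0]],
  [[0, 0, -60], [0, 0, 0]],
  [[40, -5, -80], [0, 0, 0]],
  [[80, -10, -100], [0, 0, 0]],
  [[120, -15, -120], [0, 0, 0]],
  [[160, -20, -120], [0, 0, 0]],
  [[200, -20, -120], [0, 0, 0]],
], grip=36)

```text
time: 53.75
tool_pos: [521.1, 9.0, 127.0]
tcp_rot: [179.9, 0.1, 90.0]
ft_force: [1.6, -0.3, 0.3]
finger_gap: 36.0
grip_force: 0.0
```

Call:
jog_arm([
  [[45, 0, -10], [0, 0, 0]],
  [[90, 0, -20], [0, 0, 0]],
  [[135, 0, -20], [0, 0, 0]],
  [[150, 0, -20], [0, 0, 0]],
  [[150, 0, -20], [0, 0, 0]],
])

```text
time: 54.25
tool_pos: [520.6, 159.8, 145.5]
tcp_rot: [-180.0, 0.0, 90.2]
ft_force: [0.2, 0.1, 0.1]
finger_gap: 36.1
grip_force: 0.0
```

```bash
cat >> h.py <<'E'
def nuts(z0=9,z1=22,y=(-216,-41),x=(436,578)):
    ds=[]
    for i in range(5):
        im,d=r.snapshot('top'); ds.append(np.where(d==0,np.nan,d))
    W=cloud('top',np.nanmedian(ds,0)); Z=W[...,2]
    m=((Z>z0)&(Z<40)&(W[...,0]>x[0])&(W[...,0]<x[1])&(W[...,1]>y[0])&(W[...,1]<y[1])).astype(np.uint8)
    n,L,st,_=cv2.connectedComponentsWithStats(m,connectivity=8)
    C=[]
    for i in range(1,n):
        if st[i,4]<10: continue
        Q=W[L==i]; lo,hi=np.percentile(Q,3,0),np.percentile(Q,97,0)
        (c,R)=cv2.minEnclosingCircle(Q[:,:2].astype(np.float32)); C.append(c)
        print('nut',np.round(c,0),'R',round(R,1),'z',np.round([np.median(Q[:,2]),hi[2]],0),st[i,4])
    C=np.array(C); 
    if len(C)>1:
        from scipy.spatial.distance import pdist; print('min dist',pdist(C).min())
    return C
E
python3 - <<'E'
from h import *
nuts(); nuts(y=(-36,24)); 
hmap(cams=('top',),x=(495,540),y=(-41,0)); print(r.sense()['tool_pos'])
E
```

```text
nut [ 542. -110.] R 12.8 z [15. 18.] 37
nut [ 542. -155.] R 12.8 z [14. 18.] 38
nut [541. -59.] R 12.7 z [15. 17.] 37
nut [ 535. -201.] R 14.1 z [25. 28.] 46
nut [ 468. -131.] R 12.5 z [15. 17.] 35
nut [ 470. -192.] R 13.1 z [15. 19.] 39
min dist 45.01202931090743
nut [513. -31.] R 12.2 z [23. 27.] 27
top        -2  -7 -12 -17 -22 -27 -32 -37
    538    4   0   0   1   2   2   0  26
    533    1   1   3   4   2   1   2  24
    528    2   0   1   0   1   1   1  27
    523    0   0   2   0  -2  23  25  25
    518    1   1   2   2   1  23  25  23
    513    1   1   2   0   2  25  26  23
    508    0  -1   1   1   0  25  24  28
    503    1   1   1   1   0  17  18  27
    498    1   1   1   0   2   2   0  24
[520.74075921 157.66269766 145.25851793]
```

Call:
jog_arm([
  [[-50, -4, 30], [0, 0, 0]],
  [[-100, -7, 60], [0, 0, 0]],
  [[-150, -7, 80], [0, 0, 0]],
  [[-180, -7.5, 85], [0, 0, 0]],
  [[-180, -7.5, 105], [0, 0, 0]],
  [[-180, -7.5, 128], [0, 0, 0]],
  [[-180, -7.5, 138], [0, 0, 0]],
  [[-180, -7.5, 141], [0, 0, 0]],
  [[-180, -7.5, 141], [0, 0, 0]],
])

```text
time: 55.85
tool_pos: [513.2, -21.9, 4.5]
tcp_rot: [-179.9, 0.0, 90.1]
ft_force: [-0.6, -0.3, 0.2]
finger_gap: 36.1
grip_force: 0.0
```

Call:
jog_arm([
  [[0, 0, 0], [0, 0, 0]],
  [[0, 0, 0], [0, 0, 0]],
  [[0, 0, 0], [0, 0, 0]],
  [[0, 0, 0], [0, 0, 0]],
  [[0, 0, -15], [0, 0, 0]],
  [[0, 0, -40], [0, 0, 0]],
  [[0, 0, -60], [0, 0, 0]],
  [[0, 0, -60], [0, 0, 0]],
], grip=15)

```text
time: 56.65
tool_pos: [515.8, -22.8, 68.5]
tcp_rot: [179.7, 0.1, 90.0]
ft_force: [0.4, -0.3, 0.3]
finger_gap: 24.1
grip_force: 29.6
```

Call:
jog_arm([
  [[0, -10, 0], [0, -0.14, 0]],
  [[-20, -30, 0], [0, -0.28, 0]],
  [[-50, -43, 0], [0, -0.42, 0]],
  [[-50, -43, 0], [0, -0.56, 0]],
  [[-50, -43, 0], [0, -0.7, 0]],
  [[-50, -43, 20], [0, -0.7, 0]],
  [[-50, -43, 40], [0, -0.7, 0]],
  [[-50, -43, 50], [0, -0.7, 0]],
  [[-50, -43, 52], [0, -0.7, 0]],
  [[-50, -43, 52], [0, -0.7, 0]],
])

```text
time: 57.65
tool_pos: [470.0, -72.6, 12.6]
tcp_rot: [-179.9, 40.2, 90.1]
ft_force: [0.6, -0.2, 0.1]
finger_gap: 24.5
grip_force: 29.6
```

Call:
jog_arm([
  [[0, 0, 0], [0, 0, 0]],
  [[0, 0, 0], [0, 0, 0]],
  [[0, 0, 0], [0, 0, 0]],
  [[0, 0, -20], [0, 0, 0]],
  [[0, 0, -60], [0, 0, 0]],
  [[0, 0, -110], [0, 0.14, 0]],
  [[0, 0, -150], [0, 0.28, 0]],
  [[0, 0, -200], [0, 0.42, 0]],
  [[0, 0, -230], [0, 0.56, 0]],
  [[0, 0, -230], [0, 0.7, 0]],
], grip=36)

```text
time: 58.65
tool_pos: [473.9, 78.6, 195.2]
tcp_rot: [179.4, -0.3, 90.2]
ft_force: [-0.1, -1.9, -0.3]
finger_gap: 36.3
grip_force: 0.0
```

```bash
python3 - <<'E'
from h import *
nuts(); nuts(y=(-36,24)); 
hmap(cams=('top',),x=(510,560),y=(-222,-175),st=4); s=r.sense();print(s['tool_pos'],s['tcp_rot'])
b,_=shot('scene'); cv2.imwrite('pics/s8.png',cv2.resize(b[200:310,260:440],None,fx=4,fy=4,interpolation=cv2.INTER_CUBIC))
E
```

```text
nut [ 542. -110.] R 12.8 z [15. 18.] 38
nut [ 542. -155.] R 12.6 z [15. 18.] 40
nut [541. -59.] R 12.8 z [15. 17.] 37
nut [ 535. -201.] R 14.0 z [24. 28.] 46
nut [469. -65.] R 12.3 z [15. 18.] 39
nut [ 468. -131.] R 12.5 z [15. 18.] 37
nut [ 470. -192.] R 13.3 z [15. 18.] 40
min dist 45.217963901328254
top       -177 -181 -185 -189 -193 -197 -201 -205 -209 -213 -217
    558    1   3   0   4   0   1   2   1   5   1  22
    554    1   5   4   4   0   3   2   4   2   0  21
    550    1   1   5   6   1  17  13   5   2   0  23
    546    3   2   4   0  -2  21  19  19  22   0  25
    542    1   2   2   2   3  23  24  25  26   2  19
    538    0   3   5   1   3  27  25  25  25   3  19
    534    1   2   1   0   1  28  26  30  26   4  18
    530    4   4   3   3   4  26  26  29  27   0  15
    526    0   1   2   1   3  23  24  23  25   0  17
    522    1   1   0   2   3  16  15  15   3   6  17
    518    2   0   4   1   2   2   2   3   3   4  27
    514    0   1   2   1   1   2   3   0   6   5  27
[470.11089991  76.45096288 188.00457298] [-1.79911104e+02  6.78270792e-02  9.00831378e+01]
```

View pics/s8.png

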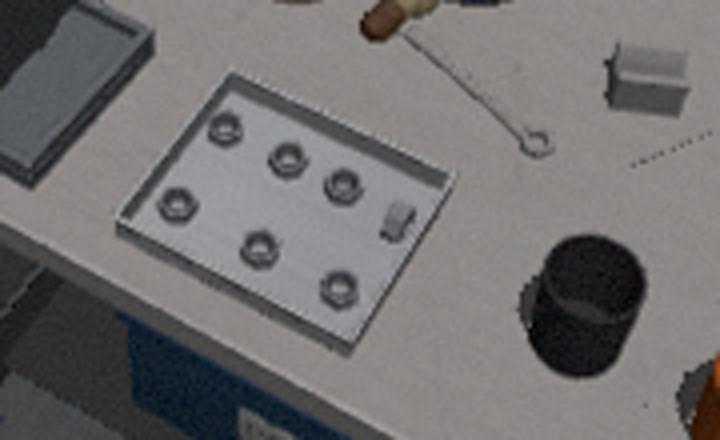

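```bash
python3 - <<'E'
from h import *
D=[180,0,90]
plan(([535,-100,120],D),([535,-200,70],D),([535,-200,6],D))
d=[r.snapshot('top')[1] for i in range(3)]; W=cloud('top',np.median(d,0)); Q=W.reshape(-1,3)
c=Q[np.hypot(Q[:,0]-521,Q[:,1]+336)<22]; print('cup inner z',np.percentile(c[:,2],[5,25,50,75,95]).round(0))
c=Q[(Q[:,2]>66)&(Q[:,2]<84)&(Q[:,1]<-290)&(Q[:,1]>-385)&(abs(Q[:,0]-520)<50)]; print('cup rim',c[:,:2].min(0),c[:,:2].max(0))
c=Q[(abs(Q[:,0]-507)<55)&(Q[:,1]>120)&(Q[:,1]<240)]; print('rack floor',np.percentile(c[:,2],[1,50,95,99]).round(0))
E
```

```text
[-176.3, 64.7, 68.2] [-0.0014, 0.0011, 0.0011] dist 200
[-100.0, 0.0, 50.0] [0.0, 0.0, 0.0] dist 112
[0.0, -0.0, 64.0] [0.0, 0.0, 0.0] dist 64
cup inner z [1. 3. 4. 6. 8.]
cup rim [ 492.03978442 -369.30507071] [ 551.98790222 -306.17004942]
rack floor [191. 598. 605. 606.]
```

Cup stands empty and upright; seven nuts are in the tray, six of them flat. The one at (535,-202) stands on edge and needs laying flat.

Call:
jog_arm([
  [[-45, 16, 18], [0, 0, 0]],
  [[-90, 32, 36], [0, 0, 0]],
  [[-135, 50, 54], [0, 0, 0]],
  [[-180, 65, 72], [0, 0, 0]],
  [[-225, 65, 95], [0, 0, 0]],
  [[-265, 65, 112], [0, 0, 0]],
  [[-276, 65, 118], [0, 0, 0]],
  [[-276, 65, 118], [0, 0, 0]],
  [[-276, 65, 118], [0, 0, 0]],
], grip=38)

```text
time: 60.45
tool_pos: [535.5, -199.4, 70.8]
tcp_rot: [-180.0, 0.0, 90.0]
ft_force: [-0.4, 0.7, 0.7]
finger_gap: 38.0
grip_force: 0.0
```

Call:
jog_arm([
  [[0, 0, 30], [0, 0, 0]],
  [[0, 0, 50], [0, 0, 0]],
  [[0, 0, 60], [0, 0, 0]],
  [[0, 0, 64], [0, 0, 0]],
  [[0, 0, 64], [0, 0, 0]],
])

```text
time: 60.95
tool_pos: [535.7, -199.4, 7.0]
tcp_rot: [-180.0, 0.1, 90.1]
ft_force: [0.4, -0.9, 0.4]
finger_gap: 37.8
grip_force: 0.0
```

Call:
jog_arm([
  [[0, 0, 0], [0, 0, 0]],
  [[0, 0, 0], [0, 0, 0]],
  [[0, 0, 0], [0, 0, 0]],
  [[0, 0, 0], [0, 0, 0]],
  [[0, 0, -15], [0, 0, 0]],
  [[0, 0, -40], [0, 0, 0]],
  [[0, 0, -60], [0, 0, 0]],
  [[0, 0, -60], [0, 0, 0]],
], grip=15)

```text
time: 61.75
tool_pos: [537.8, -201.5, 71.0]
tcp_rot: [179.7, 0.2, 90.0]
ft_force: [0.7, -0.4, -0.5]
finger_gap: 25.3
grip_force: 29.8
```

Call:
jog_arm([
  [[0, -10, 0], [0, -0.14, 0]],
  [[0, -19, 0], [0, -0.28, 0]],
  [[0, -19, 0], [0, -0.42, 0]],
  [[0, -19, 0], [0, -0.56, 0]],
  [[0, -19, 0], [0, -0.7, 0]],
  [[-3, -19, 20], [0, -0.7, 0]],
  [[-3, -19, 40], [0, -0.7, 0]],
  [[-3, -19, 52], [0, -0.7, 0]],
  [[-3, -19, 54], [0, -0.7, 0]],
  [[-3, -19, 54], [0, -0.7, 0]],
])

```text
time: 62.75
tool_pos: [516.0, -203.5, 12.4]
tcp_rot: [-179.9, 40.2, 90.1]
ft_force: [-0.0, -0.1, -0.6]
finger_gap: 25.0
grip_force: 29.8
```

Call:
jog_arm([
  [[0, 0, 0], [0, 0, 0]],
  [[0, 0, 0], [0, 0, 0]],
  [[0, 0, 0], [0, 0, 0]],
  [[0, 0, -20], [0, 0, 0]],
  [[0, 0, -60], [0, 0, 0]],
  [[0, 0, -110], [0, 0.14, 0]],
  [[0, 0, -150], [0, 0.28, 0]],
  [[0, 0, -200], [0, 0.42, 0]],
  [[0, 0, -250], [0, 0.56, 0]],
  [[0, 0, -250], [0, 0.7, 0]],
], grip=38)

```text
time: 63.75
tool_pos: [520.9, -38.9, 212.9]
tcp_rot: [179.2, -0.2, 90.3]
ft_force: [0.5, -1.5, -0.2]
finger_gap: 38.0
grip_force: 0.0
```

Call:
jog_arm([
  [[45, 0, -10], [0, 0, 0]],
  [[90, 0, -10], [0, 0, 0]],
  [[135, 0, -10], [0, 0, 0]],
  [[180, 0, -10], [0, 0, 0]],
  [[225, 0, -10], [0, 0, 0]],
  [[225, 0, -10], [0, 0, 0]],
])

```text
time: 64.35
tool_pos: [515.5, 188.0, 213.8]
tcp_rot: [-180.0, -0.1, 90.3]
ft_force: [-0.7, -0.2, 0.1]
finger_gap: 37.9
grip_force: 0.0
```

```bash
python3 - <<'E'
from h import *
nuts(); nuts(y=(-36,24)); s=r.sense();print(s['tool_pos'],s['tcp_rot'])
b,_=shot('scene','s9')
E
```

```text
nut [ 542. -110.] R 12.4 z [15. 17.] 37
nut [ 542. -155.] R 12.7 z [15. 19.] 41
nut [541. -59.] R 12.8 z [16. 18.] 37
nut [ 515. -189.] R 12.2 z [15. 19.] 38
nut [469. -65.] R 12.3 z [15. 18.] 39
nut [ 468. -131.] R 12.6 z [15. 18.] 36
nut [ 470. -192.] R 13.0 z [15. 18.] 40
min dist 43.15473523667527
[516.448669   182.22881836 213.44519218] [-1.79953118e+02  5.10385055e-02  8.99449619e+01]
```

View pics/s9.png

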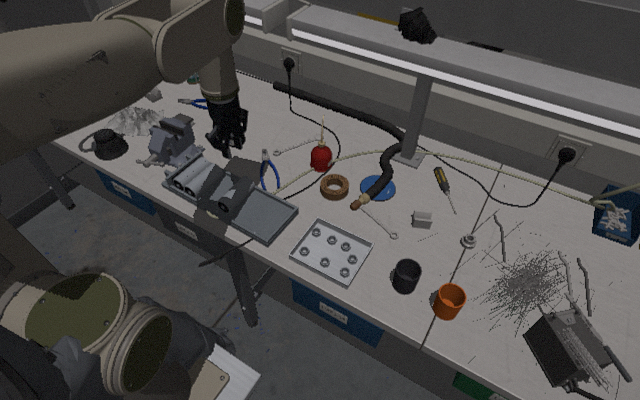

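```bash
python3 - <<'E'
from h import *
W0=np.load('top0.npy'); d=[r.snapshot('top')[1] for i in range(4)]; W=cloud('top',np.median(d,0)); 
m=((W[...,2]-W0[...,2]>7)&(W[...,2]<100)&(W[...,0]>380)&(W[...,0]<720)).astype(np.uint8)
n,L,st,c=cv2.connectedComponentsWithStats(m,connectivity=8)
for i in range(1,n):
    if st[i,4]>6: print(st[i,4],np.nanmean(W[L==i],0).round(0))
for v in(232,236,240): print(v,[tuple(int(t) for t in W[v,u,1:]) for u in range(160,256,2) if W[v,u,2]<100])
Ws=cloud('scene',r.snapshot('scene')[1]); Q=Ws.reshape(-1,3)
m=(abs(Q[:,0]-507)<50)&(Q[:,1]>40)&(Q[:,1]<420)&(Q[:,2]>20)&(Q[:,2]<75); Q=Q[m]
print([(y,int(np.median(Q[(Q[:,1]>=y)&(Q[:,1]<y+5),2]))) for y in range(40,415,5) if ((Q[:,1]>=y)&(Q[:,1]<y+5)).any()])
E
```

```text
57 [552. 185.  49.]
36 [ 542. -109.   15.]
34 [ 542. -155.   14.]
35 [ 537. -358.   71.]
41 [541. -58.  14.]
33 [ 510. -316.   73.]
28 [ 528. -434.   71.]
35 [ 494. -467.   67.]
36 [ 516. -189.   15.]
39 [469. -64.  14.]
35 [ 468. -131.   15.]
38 [ 470. -192.   15.]
20 [448. 321.  55.]
232 [(439, 9), (417, 59), (336, 62), (330, 63), (323, 65), (318, 65), (313, 62), (309, 55), (305, 47), (306, 17), (301, 14), (295, 14), (288, 17), (282, 19), (276, 16), (271, 15), (264, 17), (259, 12), (253, 13), (247, 14), (176, 15), (170, 14), (163, 18), (158, 13)]
236 [(426, 48), (417, 59), (412, 57), (335, 64), (328, 68), (323, 65), (319, 60), (313, 58), (308, 55), (305, 47), (306, 14), (300, 15), (294, 17), (288, 15), (282, 14), (276, 17), (270, 17), (264, 15), (258, 16), (170, 14), (164, 15), (158, 16)]
240 [(436, 15), (416, 59), (411, 59), (329, 63), (323, 65), (318, 61), (313, 58), (309, 50), (304, 48), (306, 14), (300, 15), (293, 17), (288, 15), (281, 17), (276, 16), (270, 17), (264, 14), (258, 17), (169, 17), (163, 16), (158, 15)]
[(170, 40), (175, 41), (180, 51), (185, 58), (190, 60), (195, 62), (200, 63), (205, 63), (210, 60), (215, 57), (220, 51), (225, 39), (295, 43), (300, 44), (305, 55), (310, 60), (315, 62), (320, 63), (325, 63), (330, 62), (335, 60), (340, 57), (345, 51), (350, 50), (355, 55), (360, 60), (365, 62), (370, 63), (375, 63), (380, 62), (385, 59), (390, 57), (395, 51), (400, 52), (405, 56), (410, 58)]
```

The rear roller has been knocked to y≈203 and needs rolling back. The image difference confirms exactly 7 nuts, all in the tray.

Call:
jog_arm([
  [[-38, -9.5, 20], [0, 0, 0]],
  [[-38, -9.5, 60], [0, 0, 0]],
  [[-38, -9.5, 105], [0, 0, 0]],
  [[-38, -9.5, 145], [0, 0, 0]],
  [[-38, -9.5, 175], [0, 0, 0]],
  [[-38, -9.5, 186], [0, 0, 0]],
  [[-38, -9.5, 186], [0, 0, 0]],
  [[-38, -9.5, 186], [0, 0, 0]],
], grip=60)

```text
time: 65.95
tool_pos: [507.7, 145.2, 28.9]
tcp_rot: [179.9, 0.0, 90.0]
ft_force: [0.9, -0.3, 0.7]
finger_gap: 59.6
grip_force: 0.0
```

Call:
jog_arm([
  [[6, 0, 0], [0, 0, 0]],
  [[12, 0, 0], [0, 0, 0]],
  [[18, 0, 0], [0, 0, 0]],
  [[24, 0, 0], [0, 0, 0]],
  [[30, 0, 0], [0, 0, 0]],
  [[36, 0, 0], [0, 0, 0]],
  [[42, 0, 0], [0, 0, 0]],
  [[48, 0, 0], [0, 0, 0]],
  [[54, 0, 0], [0, 0, 0]],
  [[60, 0, 0], [0, 0, 0]],
])

```text
time: 66.95
tool_pos: [506.5, 205.4, 27.3]
tcp_rot: [-179.9, 0.1, 90.0]
ft_force: [-1.1, 0.1, -0.3]
finger_gap: 59.7
grip_force: 0.1
```

Call:
jog_arm([
  [[5, 0, 0], [0, 0, 0]],
  [[10, 0, 0], [0, 0, 0]],
  [[15, 0, 0], [0, 0, 0]],
  [[20, 0, 0], [0, 0, 0]],
  [[24, 0, 0], [0, 0, 0]],
  [[28, 0, 0], [0, 0, 0]],
  [[31, 0, 0], [0, 0, 0]],
  [[33, 0, 0], [0, 0, 0]],
  [[33, 0, 0], [0, 0, 0]],
])

```text
time: 67.85
tool_pos: [506.5, 238.2, 27.3]
tcp_rot: [-179.9, 0.0, 90.0]
ft_force: [1.0, -0.3, 0.4]
finger_gap: 60.0
grip_force: 0.0
```

Call:
jog_arm([
  [[1, 0, 0], [0, 0, 0]],
  [[2, 0, 0], [0, 0, 0]],
  [[3, 0, 0], [0, 0, 0]],
  [[4, 0, 0], [0, 0, 0]],
  [[5, 0, 0], [0, 0, 0]],
  [[5.5, 0, 0], [0, 0, 0]],
  [[6, 0, 0], [0, 0, 0]],
  [[6, 0, 0], [0, 0, 0]],
  [[6, 0, 0], [0, 0, 0]],
])

```text
time: 68.75
tool_pos: [506.5, 243.1, 27.3]
tcp_rot: [-179.9, 0.1, 90.0]
ft_force: [-0.2, -5.2, 2.3]
finger_gap: 60.0
grip_force: 2.8
```

Call:
jog_arm([
  [[-1, 0, 0], [0, 0, 0]],
  [[-3, 0, 0], [0, 0, 0]],
  [[-6, 0, 0], [0, 0, 0]],
  [[-10, 0, 0], [0, 0, 0]],
  [[-20, 0, 0], [0, 0, 0]],
  [[-50, 0, 0], [0, 0, 0]],
  [[-50, 0, -40], [0, 0, 0]],
  [[-50, 0, -80], [0, 0, 0]],
  [[-60, 0, -130], [0, 0, 0]],
  [[-100, 0, -150], [0, 0, 0]],
])

```text
time: 69.75
tool_pos: [508.8, 145.7, 182.9]
tcp_rot: [179.6, -0.1, 90.2]
ft_force: [1.8, -0.1, 0.7]
finger_gap: 60.0
grip_force: 0.0
```

Call:
jog_arm([
  [[-45, 0, 0], [0, 0, 0]],
  [[-90, 0, 0], [0, 0, 0]],
  [[-135, 0, 0], [0, 0, 0]],
  [[-150, 0, 0], [0, 0, 0]],
  [[-150, 0, 0], [0, 0, 0]],
  [[-150, 0, 0], [0, 0, 0]],
  [[-150, 0, 0], [0, 0, 0]],
  [[-150, 0, 0], [0, 0, 0]],
])

```text
time: 70.55
tool_pos: [506.8, -4.7, 177.4]
tcp_rot: [-179.9, 0.0, 90.1]
ft_force: [-0.9, -0.4, 0.5]
finger_gap: 60.1
grip_force: 0.0
```

```bash
python3 - <<'E'
from h import *
print(r.sense()['tool_pos'])
for c in('scene','top'):
    Q=cloud(c,r.snapshot(c)[1]).reshape(-1,3)
    m=(abs(Q[:,0]-507)<50)&(Q[:,1]>40)&(Q[:,1]<420)&(Q[:,2]>20)&(Q[:,2]<75); T=Q[m]
    print(c,[(y,int(np.median(T[(T[:,1]>=y)&(T[:,1]<y+5),2]))) for y in range(40,415,5) if ((T[:,1]>=y)&(T[:,1]<y+5)).any()])
m=(np.hypot(Q[:,0]-521,Q[:,1]+337)<45)&(Q[:,2]>64)&(Q[:,2]<86); print('cup rim z',m.sum(),np.median(Q[m,2]),Q[m].min(0)[:2],Q[m].max(0)[:2])
E
```

```text
[506.7623835   -4.69816528 177.42661216]
scene [(245, 43), (250, 44), (255, 54), (260, 59), (265, 61), (270, 63), (275, 63), (280, 62), (285, 59), (290, 56), (295, 45), (300, 50), (305, 56), (310, 60), (315, 62), (320, 63), (325, 63), (330, 62), (335, 60), (340, 57), (345, 51), (350, 50), (355, 55), (360, 59), (365, 62), (370, 64), (375, 63), (380, 62), (385, 60), (390, 57), (395, 54), (400, 52), (405, 56), (410, 58)]
top [(45, 21), (50, 20), (60, 21), (65, 20), (75, 21), (80, 21), (125, 22), (130, 21), (135, 22), (140, 20), (145, 22), (150, 20), (155, 21), (160, 22), (165, 20), (170, 21), (175, 20), (180, 20), (185, 20), (190, 21), (195, 21), (200, 20), (205, 21), (210, 20), (215, 21), (220, 20), (225, 21), (230, 20), (235, 20), (240, 20), (245, 22), (250, 43), (255, 51), (260, 59), (265, 62), (270, 64), (275, 65), (280, 65), (285, 63), (290, 61), (295, 57), (300, 50), (305, 51), (310, 58), (315, 62), (320, 65), (325, 64), (330, 65), (335, 64), (340, 62), (345, 57), (350, 50), (355, 52), (360, 59), (365, 62), (370, 64), (375, 65), (380, 64), (385, 64), (390, 61), (395, 58), (400, 52), (405, 52), (410, 60)]
cup rim z 102 73.38098205848121 [ 492.16607145 -368.52279693] [ 552.13434524 -305.50952532]
```

```bash
python3 - <<'E'
from h import *
nuts(); print(r.hand_in())
E
```

```text
nut [ 542. -110.] R 12.4 z [15. 17.] 37
nut [ 542. -155.] R 12.8 z [14. 18.] 41
nut [ 516. -189.] R 12.1 z [15. 19.] 39
nut [ 468. -131.] R 12.4 z [15. 18.] 35
nut [ 470. -192.] R 12.9 z [15. 18.] 38
min dist 43.21614414663649
the job is handed in; nothing more can be done
None
```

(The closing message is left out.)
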